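# Level a rough casting on the set-up plate with a taper wedge

## Task

Lay the four-footed aluminium casting on the set-up plate with its far feet on the rest bar and that end close up against the blue fence, so that its other end slopes down onto the plate, then stand the yellow spirit level lengthwise along the top of it. Then push the wooden wedge, thin end first, in under the low edge of the casting between its feet until the casting sits level and the bubble is centred, and let go, leaving the level and the wedge in place. Do not knock the mug, the bottle, the spray can or the tin.

Things in the scene. Friction and masses are not known exactly. Their poses are not given: they have to be found in the camera images.
- fixture: Fixed dark iron set-up plate, 120 (its x) x 310 (its y) mm, top face 16 mm above the bench; origin at the centre of its underside. Its y is within 12 degrees of world y. A blue fence, 84 mm wide and 38 mm high above the plate, stands across its +y end; the fence's inner face is at y = +133 mm. The casting lies along the middle line x = 0, end against the fence: centre then at y = +53 mm.
- low_edge (a point): Point on the plate's top face, plate x = 0, y = -27 mm, right below the casting's low end when it lies against the fence. The wedge comes in here from the -y side, moving along plate +y.
- rest: Steel rest bar on two jack screws, fixed across the plate just before the fence (plate y = 110 to 130 mm), 64 mm wide in x. Origin at the centre of its top face, which stands 10 to 15 mm above the plate's top (differs from start to start).
- casting: Loose grey aluminium base casting, 60 (x) x 160 (y) x 24 (z) mm, 0.36 to 0.56 kg, both ends alike. A flat slab (z = 10 to 24 mm) on four corner feet, each 8 (x) x 22 (y) mm and 10 mm high; 44 mm clear between the feet in x, open at both ends. Origin at its centre, level with the foot soles; z is up out of its flat top. Grip across the 60 mm width.
- spirit_level: Loose yellow pocket spirit level, 22 (x) x 110 (y) x 28 (z) mm, 0.12 kg, with a green vial on top in the middle. Origin at the centre of its flat underside. Grip across the 22 mm width.
- bubble (a joint): The level's bubble, read as the slope in rad that it shows along the level's y: positive when the level's +y end is the higher one (the bubble floats to the higher end, 2.7 mm along the vial per 0.01 rad), 0 when centred; it stops at +-0.046 and settles within 1 s. The bubble's ends touch the two black lines at about 0.012.
- wedge: Loose pale wooden wedge, red band round its thick end, 26 (x) x 140 (y) mm, 0.07 kg. Flat underside; origin under its middle. Thin end (5 mm thick) at y = +70 mm, thick end (33 mm) at y = -70 mm, straight taper 1 in 5: 5 mm of travel lifts the casting's low edge 1 mm. Sliding it in takes under 10 N; it stays put when let go. Grip across the 26 mm width near the thick end.
- tea_mug: Blue mug, 96 mm high, bystander. Origin at its base.
- flux_bottle: White bottle with blue cap, 84 mm high, bystander. Origin at its base.
- paste_tin: Round tin with a red lid, 65 mm across, 32 mm high, bystander. Origin at its base.
- spray_can: Dark blue spray can, 161 mm high, bystander. Origin at its base.

How it is judged:
By the outcome, as a careful person would: the job done as asked, in the order asked, and still so for the second after the job is handed in, with the robot touching nothing.
It also fails if it takes over 72 s, if anything falls off the work surface, if the arm or the gripper's body presses on something with over 40 N, if the wrist force passes 120 N, or if a joint passes its speed limit or range.

## Robot

A 6-joint arm with a two-finger parallel gripper is mounted at the origin on a cart in front of the work surface, level with it; the furniture and walls round the work are solid. World frame = base frame: x ahead of the robot, y to its left, z up, the work surface at z = 0. Lengths are in m, angles in rad, forces in N, time in s.
With the tool pointing down it reaches from about 0.35 to 0.875 m from the base axis. Payload 4.2 kg.
Tool frame: the origin (TCP) lies on the centre line of the jaws, within the pads' length; the fingertips stand 17 mm ahead of it and the grasp point (between the pads) lies 2 mm behind it; z points along the fingers, y is the direction in which the jaws open and shut (so a half turn about z gives the same grasp; the last joint's range is limited). The gripper opens to 87 mm and grips with 3 to 60 N. Pads are 19 mm wide; open, the fingers measure 117 mm over their backs; the gripper's body (75 mm by 190 mm) begins 51 mm behind the grasp point.
Start: joints at [0.259, 0.385, 0.008, 0, -1.194, -0.259], TCP at [0.625, 0, 0.24] pointing down, gripper open.
Joint ranges: [-3.14, 3.14], [-1.21, 2.06], [-1.07, 1.41], [-3.16, 2.05], [-2.99, -0.16], [-3.1, 3.1]. Speed limits (rad/s): [2.79, 2.79, 3.14, 3.14, 3.14, 3.14].

## Interface

Orientations are given as [roll, pitch, yaw] about the fixed x, y, z axes, in that order (R = Rz(yaw) Ry(pitch) Rx(roll)).
In Python, from station import ctrl gives the robot as it stands.
- The arm moves only by the tool drive_tool, never from a script. Its argument "series" is one flat list of numbers, 5 for each row, row after row: the finger opening in mm, from 0 to 87, then the shift along the tool's x, y, z as a fraction of full scale, then the turn about the tool's z as a fraction of full scale. In form: [gripper, tx, ty, tz, turn, gripper, tx, ty, tz, turn, ...]. A call has 1 to 12 rows; each row is the pose to reach, as a shift and turn from the pose commanded when the call began, along the tool's axes at that moment, turning the shorter way round; what a row does not reach only later rows make up. Full scale, the value 1, is 0.25 m for a shift and 180 degrees for a turn. A row lasts 1/12 s, in which the tool goes at most 41.7 mm and 7.16 degrees, less where a joint would pass 70% of its speed; a pose out of reach is approached as far as the arm can. A call with a number of a shift or a turn outside -1 to 1 is refused whole. A call with a gripper value outside its range is refused whole. The fingers move at their own pace and stop on an object; "newtons" is the grip in N (left out, the last holds). Time passes only in rows, so rows that repeat a pose let the fingers close. It gives the time, the measured TCP pose, the force and the opening at its end, in the units of the state.
- ctrl.state(): the state, without advancing time (a new reading comes with each control period).
- ctrl.camera(name): name is "scene" or "side" or "wrist"; returns the picture (480x640x3 uint8, red, green, blue); there is no depth.
- ctrl.calibration(name): a dict with "fovy" (degrees; the focal length in pixels is half the picture's height over the tangent of half this angle, whatever the lens; pixels are square), "cx", "cy" (the principal point, pixels), "R" (3x3) and "t" (3): a world point X has camera coordinates R X + t. Camera axes: x right, y down, z forward; pixel columns grow to the right and rows downward; lengths in m; the calibration is good to about 2 mm. The wrist camera is an equidistant fisheye: a pixel r from the principal point sees the ray r / f radians off the axis. A picture is of the moment at which its call begins: read the wrist's pose just before it. calibration takes no time and is no camera call; for the wrist camera it gives the pose at the moment of the call.
- ctrl.close_job(): hands the job in, once; it reports no verdict.
The state is a dict: "time": time; "qpos": joint angles; "qd": joint speeds; "joint_efforts": joint torques, N m; "ee_pos": TCP position; "eef_rot": TCP orientation; "wrist_force": force on the tool from outside, world axes, zero at the start; "moment": the same for the moment, N m; "finger_gap": finger opening in m.
Only numpy, scipy, OpenCV 4.12 (cv2) and the standard library are available. Lean on these libraries where they do the work, as an engineer would, in place of code of your own. Each camera call takes 0.05 s, during which the arm holds its last target.

## Working session

There is one attempt and no reset: what is moved stays moved. The work goes in short steps, Python scripts to look and compute and a tool call to move; the robot and the scene stay as the last step left them, time stands still between calls to the robot, and variables do not carry over. Pictures are saved under pics/ and viewed, and the job is handed in when it is done.

Besides the shell and the picture viewer there is one more tool, called as name(argument=value, ...) on one line, values as JSON. drive_tool: Moves the arm, as the interface text tells. Its arguments: {"type":"object","properties":{"series":{"type":"array","items":{"type":"number"}},"newtons":{"type":"number"}},"required":["series"]}

```bash
ls; mkdir -p pics
python3 - <<'E'
from station import ctrl
import cv2
s=ctrl.state();print(s)
for n in ["scene","side","wrist"]:
    c=ctrl.calibration(n);print(n,c)
    cv2.imwrite(f"pics/{n}0.png",ctrl.camera(n)[:,:,::-1])
E
```

```text
pics
{'time': 0.0, 'qpos': array([ 2.58601575e-01,  3.85529496e-01,  6.64744167e-03, -4.98800253e-04,
       -1.19399216e+00, -2.58624699e-01]), 'qd': array([ 0.00124253,  0.00345087, -0.00129601,  0.0006941 ,  0.00102478,
       -0.00051835]), 'joint_efforts': array([ 5.69075401e-04, -3.90661991e+01,  1.87403029e+01,  4.22001421e+00,
        1.09914420e-02, -1.81494070e-04]), 'ee_pos': array([6.24442740e-01, 2.30827108e-05, 2.38484382e-01]), 'eef_rot': array([ 3.13946531e+00, -8.34193665e-05, -1.57100338e+00]), 'wrist_force': array([0.6851518 , 0.71739873, 0.10877127]), 'moment': array([-0.02369173, -0.03733257,  0.0498168 ]), 'finger_gap': 0.0870696564347381}
scene {'fovy': 52.59539129764044, 'cx': 316.7403848995672, 'cy': 240.87335829926513, 'R': array([[ 0.88665567,  0.46207362,  0.01815765],
       [ 0.36358373, -0.67232865, -0.64481087],
       [-0.28574218,  0.57832704, -0.76412646]]), 't': array([-0.52173723, -0.24673801,  1.13678931])}
side {'fovy': 53.61076060839673, 'cx': 314.93231232731404, 'cy': 239.37619562813137, 'R': array([[ 0.93991536, -0.34139339,  0.00310944],
       [-0.21242187, -0.59191592, -0.77750401],
       [ 0.26727526,  0.73012745, -0.62887029]]), 't': array([-0.51765155,  0.06446979,  0.91198827])}
wrist {'fovy': 65.70646984690485, 'cx': 312.377466052009, 'cy': 237.25474551659306, 'R': array([[-9.99997975e-01, -4.42215707e-04,  1.96335368e-03],
       [ 1.25605496e-04,  9.59945150e-01,  2.80187962e-01],
       [-2.00861536e-03,  2.80187641e-01, -9.59943150e-01]]), 't': array([ 0.62462812, -0.0341135 ,  0.39147059])}
```

View pics/scene0.png

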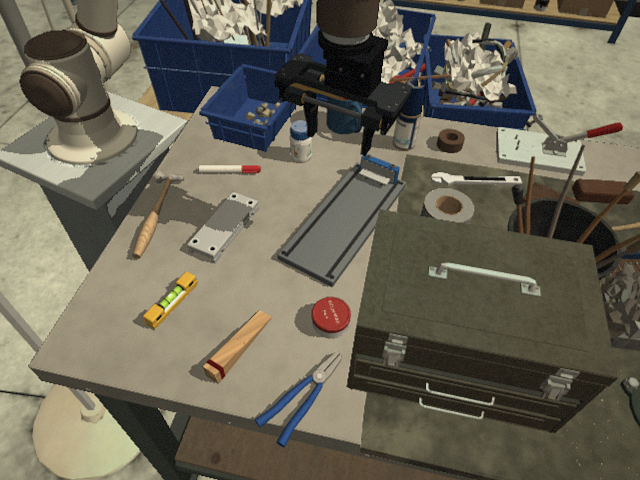

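View pics/side0.png

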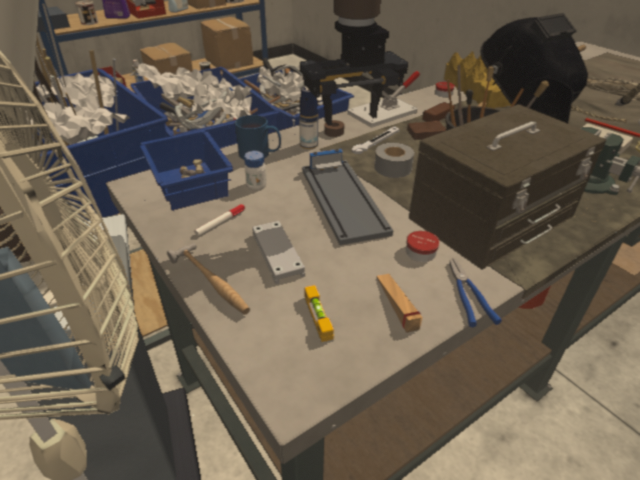

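View pics/wrist0.png

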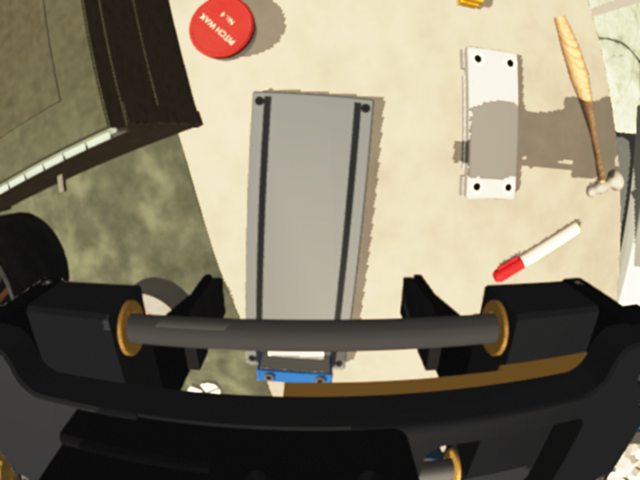

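```bash
cat > h.py <<'E'
import numpy as np, cv2
def ray(c,px):
    f=240/np.tan(np.radians(c["fovy"])/2); u=(px[0]-c["cx"]);v=(px[1]-c["cy"])
    if c.get("fish"):
        r=np.hypot(u,v); th=r/f; k=np.sin(th)/r if r>0 else 0
        d=np.array([u*k,v*k,np.cos(th)])
    else: d=np.array([u/f,v/f,1.])
    R=np.array(c["R"]); return -R.T@np.array(c["t"]), R.T@d
def onz(c,px,z):
    o,d=ray(c,px); return o+d*(z-o[2])/d[2]
def cal(ctrl,n):
    c=dict(ctrl.calibration(n)); c["fish"]=(n=="wrist"); return c
def proj(c,X):
    X=np.array(c["R"])@np.array(X)+np.array(c["t"]); f=240/np.tan(np.radians(c["fovy"])/2)
    if c.get("fish"):
        r=np.hypot(X[0],X[1]);th=np.arctan2(r,X[2]);return np.array([c["cx"]+f*th*X[0]/r,c["cy"]+f*th*X[1]/r])
    return np.array([c["cx"]+f*X[0]/X[2],c["cy"]+f*X[1]/X[2]])
E
python3 - <<'E'
import cv2
def crop(n,x,y,w,h,s,o):
    i=cv2.imread(f"pics/{n}0.png")[y:y+h,x:x+w]; cv2.imwrite(f"pics/{o}.png",cv2.resize(i,None,fx=s,fy=s,interpolation=cv2.INTER_CUBIC))
crop("wrist",230,30,310,230,2.5,"w_c"); crop("wrist",230,340,160,60,5,"w_f")
crop("scene",130,260,160,130,4.5,"s_lw"); crop("scene",170,140,250,160,3.2,"s_c");crop("side",240,140,200,220,2.7,"d_c")
E
```

```text
(no output)
```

View pics/w_c.png

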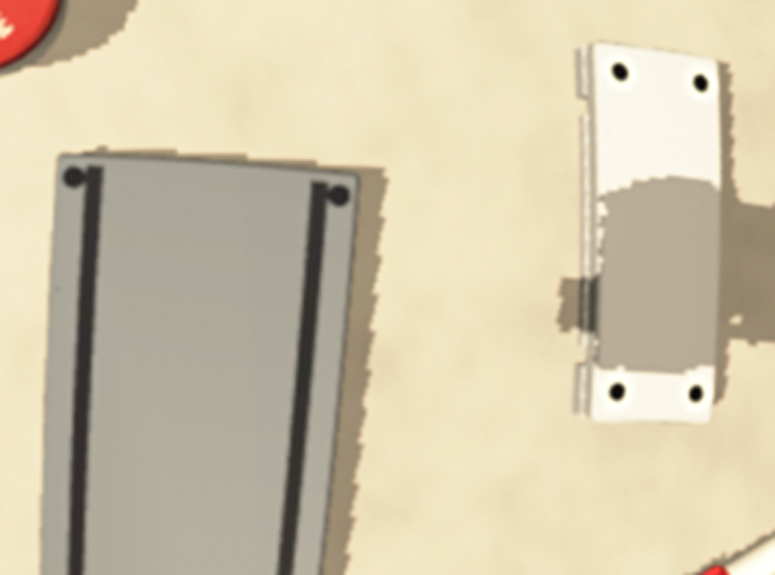

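View pics/s_lw.png

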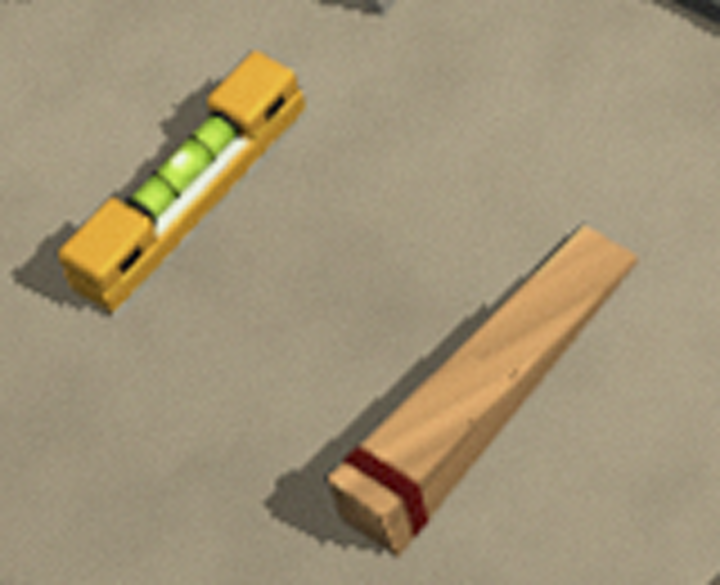

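View pics/s_c.png

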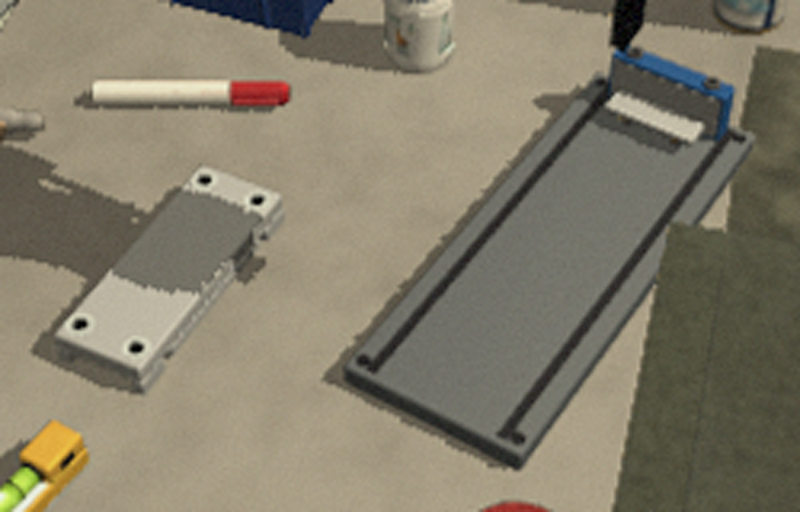

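View pics/w_f.png

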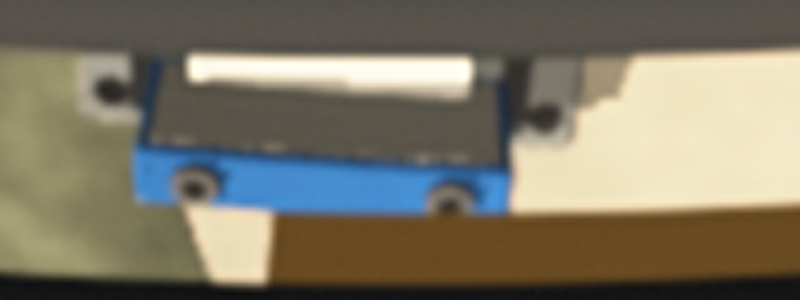

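View pics/d_c.png

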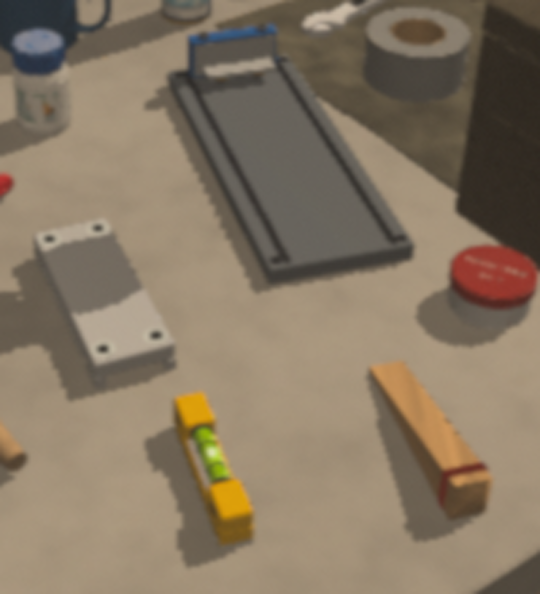

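The crops show the plate, casting, level and wedge with clear corners. Next I measure them in several views.

Run:
```python
from station import ctrl
from h import *
W,S,D=[cal(ctrl,n) for n in("wrist","scene","side")]
def P(c,pts,z,ox,oy,s): 
    return np.array([onz(c,(ox+(x+.5)/s-.5,oy+(y+.5)/s-.5),z) for x,y in pts])
w=lambda p,z:P(W,p,z,230,30,2.5); wf=lambda p,z:P(W,p,z,230,340,5)
sl=lambda p,z:P(S,p,z,130,260,4.5); sc=lambda p,z:P(S,p,z,170,140,3.2); dc=lambda p,z:P(D,p,z,240,140,2.7)
np.set_printoptions(precision=4,suppress=True)
def show(n,a):
    print(n); print(a[:,:2].tolist() if 0 else np.round(a[:,:2],4).tolist())
    for i in range(len(a)-1): print("  len",round(np.linalg.norm(a[i+1]-a[i]),4),"ang",round(np.degrees(np.arctan2(a[i+1,1]-a[i,1],a[i+1,0]-a[i,0])),2),end="")
    print()
show("plate W near L/R + far bolts",np.vstack([w([(58,155),(357,178)],.016),wf([(112,90),(545,117)],.016)]))
show("plate near bolts W",w([(74,177),(340,195)],.016))
show("plate S: nearL,nearR,farR,farL",sc([(346,371),(519,460),(752,137),(600,76)],.016))
show("plate D nearL nearR",dc([(272,268),(411,246)],.016))
show("fence top S",sc([(612,50),(733,87)],.054)); show("fence W inner",wf([(150,145),(508,168)],.054))
show("rest W fence side",wf([(188,80),(472,92)],.0285))
show("rest S",sc([(608,104),(692,140)],.0285))
show("cast W top",w([(597,42),(717,62),(713,424),(590,418)],.024))
show("cast W bolts",w([(620,72),(700,83),(695,393),(617,392)],.024))
show("cast S bolts",sc([(80,324),(137,347),(258,200),(205,180)],.024))
show("cast D bolts",dc([(103,349),(155,335),(97,229),(49,239)],.024))
show("level S top nearL,nearR,farR,farL",sl([(63,255),(110,285),(298,80),(255,52)],.028))
show("level D top nearL nearR farR farL",dc([(217,526),(248,514),(206,394),(176,402)],.028))
show("wedge S thick topL,R(z33)",sl([(331,483),(388,516)],.033)); show("thin",sl([(637,260),(586,227)],.005))
show("wedge S underside right thick",sl([(400,554)],0))
show("wedge D thick top L,R",dc([(445,484),(484,473)],.033)); show("thin",dc([(404,362),(370,370)],.005))
```

```text
plate W near L/R + far bolts
[[0.6831, -0.1176], [0.5659, -0.1085], [0.6971, 0.181], [0.5933, 0.1879]]
  len 0.1176 ang 175.52  len 0.3178 ang 65.63  len 0.104 ang 176.22
plate near bolts W
[[0.6768, -0.1085], [0.5726, -0.1014]]
  len 0.1044 ang 176.07
plate S: nearL,nearR,farR,farL
[[0.5675, -0.1158], [0.6831, -0.1246], [0.7033, 0.182], [0.5895, 0.1893]]
  len 0.116 ang -4.33  len 0.3073 ang 86.23  len 0.114 ang 176.37
plate D nearL nearR
[[0.5649, -0.1133], [0.6764, -0.1246]]
  len 0.1121 ang -5.76
fence top S
[[0.6012, 0.175], [0.685, 0.1791]]
  len 0.0839 ang 2.81
fence W inner
[[0.6824, 0.1691], [0.6042, 0.1745]]
  len 0.0784 ang 176.04
rest W fence side
[[0.6766, 0.1688], [0.6114, 0.1715]]
  len 0.0653 ang 177.64
rest S
[[0.6109, 0.1525], [0.6731, 0.147]]
  len 0.0624 ang -5.04
cast W top
[[0.4669, -0.1726], [0.4089, -0.1729], [0.4036, -0.0147], [0.4651, -0.0153]]
  len 0.058 ang -179.67  len 0.1583 ang 91.95  len 0.0616 ang -0.54
cast W bolts
[[0.4567, -0.161], [0.4179, -0.162], [0.4147, -0.028], [0.4534, -0.0267]]
  len 0.0387 ang -178.53  len 0.1341 ang 91.4  len 0.0388 ang 
[... 327 characters left out ...]
op nearL,nearR,farR,farL
[[0.4443, -0.3368], [0.4674, -0.3386], [0.4719, -0.2332], [0.4491, -0.2302]]
  len 0.0231 ang -4.47  len 0.1055 ang 87.53  len 0.023 ang 172.51
level D top nearL nearR farR farL
[[0.4353, -0.3416], [0.456, -0.3393], [0.4673, -0.235], [0.4462, -0.2353]]
  len 0.0208 ang 6.32  len 0.105 ang 83.81  len 0.0211 ang -179.08
wedge S thick topL,R(z33)
[[0.5848, -0.3654], [0.6085, -0.3662]]
  len 0.0236 ang -1.81
thin
[[0.6206, -0.2291], [0.596, -0.2258]]
  len 0.0248 ang 172.33
wedge S underside right thick
[[0.6072, -0.3653]]

wedge D thick top L,R
[[0.5758, -0.362], [0.6026, -0.3622]]
  len 0.0268 ang -0.43
thin
[[0.618, -0.2302], [0.5918, -0.2295]]
  len 0.0262 ang 178.44
```

Run:
```python
from station import ctrl
from h import *
W,S,D=[cal(ctrl,n) for n in("wrist","scene","side")]
def tri(a,b):
    A=[];B=[]
    for c,p in(a,b):
        o,d=ray(c,p);d/=np.linalg.norm(d);M=np.eye(3)-np.outer(d,d);A.append(M);B.append(M@o)
    return np.linalg.lstsq(np.vstack(A),np.hstack(B),rcond=None)[0].round(3)
print("box corner top near-left: ",tri((S,(360,303)),(D,(412,200))), "W base",onz(W,(201,123),0).round(3))
print("box top S corners if z=.15",onz(S,(380,213),.15),onz(S,(360,303),.15))
print("box front base D",onz(D,(412,212),0),onz(S,(351,384),0))
for n,p in dict(mug=(345,128),can=(403,147),bottle=(301,160),tin=(331,330)).items(): print(n,onz(S,p,0).round(3))
print("bottle D",onz(D,(255,187),0),"mug D",onz(D,(255,157),0),"can D",onz(D,(309,144),0),"tin W",onz(W,(222,27),.032))
```

```text
box corner top near-left:  [ 0.736 -0.133  0.058] W base [ 0.742 -0.089  0.   ]
box top S corners if z=.15 [ 0.72708874 -0.05063084  0.15      ] [ 0.76922531 -0.22299607  0.15      ]
box front base D [ 0.76189417 -0.06015674  0.        ] [ 7.89576165e-01 -2.70766485e-01  1.11022302e-16]
mug [0.503 0.311 0.   ]
can [0.653 0.311 0.   ]
bottle [0.467 0.156 0.   ]
tin [ 0.72 -0.2   0.  ]
bottle D [0.45447715 0.16011032 0.        ] mug D [0.49110617 0.30318028 0.        ] can D [0.65083698 0.32395547 0.        ] tin W [ 0.71107453 -0.18263445  0.032     ]
```

Run:
```python
import cv2
i=cv2.imread("pics/scene0.png")[40:420,340:640]; cv2.imwrite("pics/s_b.png",cv2.resize(i,None,fx=1.5,fy=1.5))
i=cv2.imread("pics/side0.png")[60:280,380:640]; cv2.imwrite("pics/d_b.png",cv2.resize(i,None,fx=2.5,fy=2.5))
```

```text
(no output)
```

View pics/s_b.png

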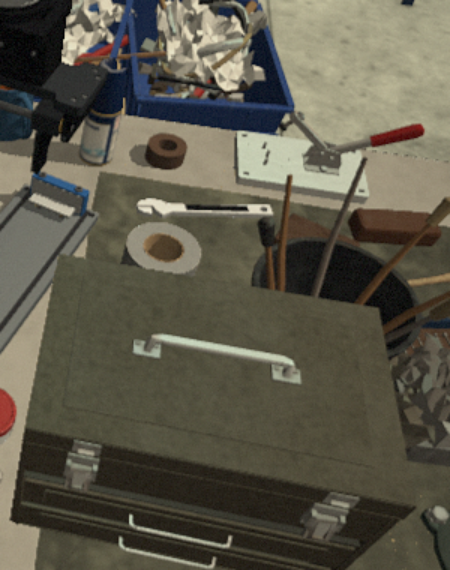

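View pics/d_b.png

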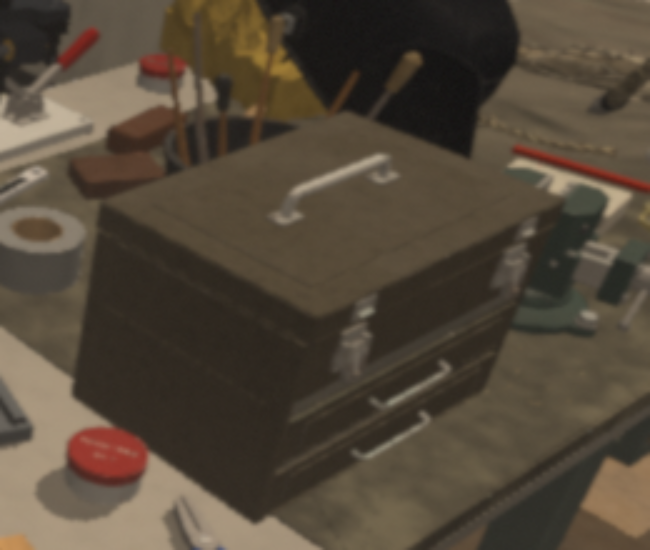

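Run:
```python
from station import ctrl
from h import *
W,S,D=[cal(ctrl,n) for n in("wrist","scene","side")]
def tri(a,b):
    A=[];B=[]
    for c,p in(a,b):
        o,d=ray(c,p);d/=np.linalg.norm(d);M=np.eye(3)-np.outer(d,d);A.append(M);B.append(M@o)
    return np.linalg.lstsq(np.vstack(A),np.hstack(B),rcond=None)[0].round(3)
print(tri((S,(383,210)),(D,(422,140))),tri((S,(355,328)),(D,(506,188))),tri((S,(349,386)),(D,(483,268))),onz(D,(410,218),0))
```

```text
[ 0.741 -0.085  0.195] [ 0.786 -0.285  0.194] [ 0.79  -0.281  0.012] [ 0.74651766 -0.07885903  0.        ]
```

drive_tool(series=[87,0.386,0.76,0.48,-0.0083,87,0.386,0.76,0.48,-0.0083,87,0.386,0.76,0.48,-0.0083,87,0.386,0.76,0.48,-0.0083,87,0.386,0.76,0.48,-0.0083,87,0.386,0.76,0.48,-0.0083,87,0.386,0.76,0.48,-0.0083,87,0.386,0.76,0.48,-0.0083,87,0.386,0.76,0.48,-0.0083], newtons=25)

```text
time: 0.9
ee_pos: [0.4362, -0.0964, 0.1202]
eef_rot: [-3.14, -0.0, -1.544]
wrist_force: [-0.2, -0.0, 0.4]
finger_gap: 0.0869
```

```bash
cat > look.py <<'E'
import sys,json
from station import ctrl
from h import *
def look(tag,n="wrist"):
    s=ctrl.state(); c=cal(ctrl,n); im=ctrl.camera(n)[:,:,::-1].copy()
    cv2.imwrite(f"pics/{tag}.png",im)
    json.dump({k:(np.array(v).tolist() if not isinstance(v,bool) else v) for k,v in c.items()},open(f"pics/{tag}.json","w"))
    print("t",round(s["time"],2),"ee",np.round(s["ee_pos"],4),"rot",np.round(s["eef_rot"],4),"F",np.round(s["wrist_force"],1),"gap",round(s["finger_gap"],4))
    return s,c,im
if __name__=="__main__": look(*sys.argv[1:])
E
python3 look.py w1
```

```text
t 0.9 ee [ 0.4362 -0.0964  0.1202] rot [-3.1396e+00 -3.0000e-04 -1.5443e+00] F [-0.2 -0.   0.4] gap 0.0869
```

View pics/w1.png

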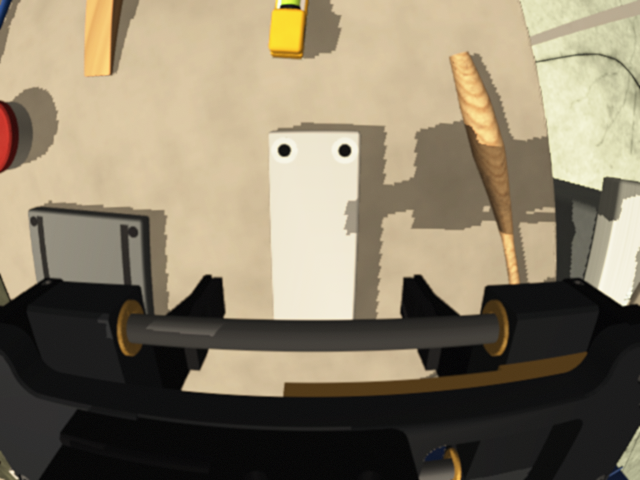

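Run:
```python
import json
from h import *
c=json.load(open("pics/w1.json"))
a=onz(c,(284.3,150.3),.024);b=onz(c,(344.8,150),.024);print(a,b,(a+b)/2,np.degrees(np.arctan2(*(a-b)[[1,0]])))
l=onz(c,(272,240),.024);r=onz(c,(358,240),.024);print(l,r,onz(c,(270,131),.024),onz(c,(359,132),.024))
```

```text
[ 0.45687474 -0.16064867  0.024     ] [ 0.41777244 -0.16194205  0.024     ] [ 0.43732359 -0.16129536  0.024     ] 1.8944766762630438
[ 0.46461191 -0.09989438  0.024     ] [ 0.40597498 -0.10151317  0.024     ] [ 0.4663709  -0.17315104  0.024     ] [ 0.40900147 -0.17411133  0.024     ]
```

drive_tool(series=[87,-0.008,0,0.2,-0.002,87,-0.008,0,0.3,-0.002,87,-0.008,0,0.39,-0.002,87,-0.008,0,0.39,-0.002,87,-0.008,0,0.39,-0.002,55,-0.008,0,0.39,-0.002,55,-0.008,0,0.39,-0.002,55,-0.008,0,0.39,-0.002,55,-0.008,0,0.39,-0.002,55,-0.008,0,0.39,-0.002,55,-0.008,0,0.39,-0.002], newtons=30)

```text
time: 1.87
ee_pos: [0.4354, -0.0944, 0.0227]
eef_rot: [-3.14, 0.0, -1.539]
wrist_force: [-1.3, 0.8, 3.7]
finger_gap: 0.0596
```

drive_tool(series=[55,0,0,-0.15,0,55,0,0,-0.3,0,55,-0.1,-0.12,-0.45,0.008,55,-0.2,-0.24,-0.47,0.016,55,-0.3,-0.37,-0.47,0.0322,55,-0.4,-0.5,-0.47,0.0322,55,-0.5,-0.63,-0.47,0.0322,55,-0.6,-0.75,-0.47,0.0322,55,-0.668,-0.831,-0.47,0.0322,55,-0.668,-0.831,-0.47,0.0322,55,-0.668,-0.831,-0.47,0.0322])

```text
time: 2.78
ee_pos: [0.6364, 0.0802, 0.1368]
eef_rot: [3.137, -0.001, -1.639]
wrist_force: [-0.9, -0.4, -5.7]
finger_gap: 0.0598
```

```bash
python3 look.py w2; python3 look.py s2 scene
```

```text
t 2.78 ee [0.6364 0.0802 0.1368] rot [ 3.1368e+00 -1.0000e-03 -1.6388e+00] F [-0.9 -0.4 -5.7] gap 0.0598
t 2.83 ee [0.6355 0.0791 0.1372] rot [ 3.1363e+00 -1.2000e-03 -1.6398e+00] F [-0.2 -0.5 -4.4] gap 0.0595
```

View pics/w2.png

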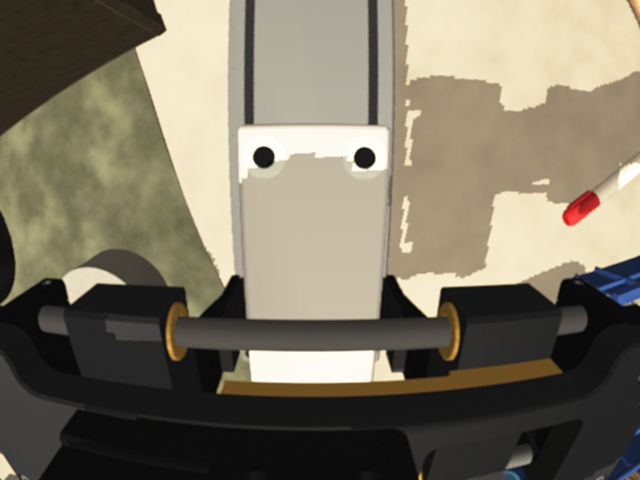

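View pics/s2.png

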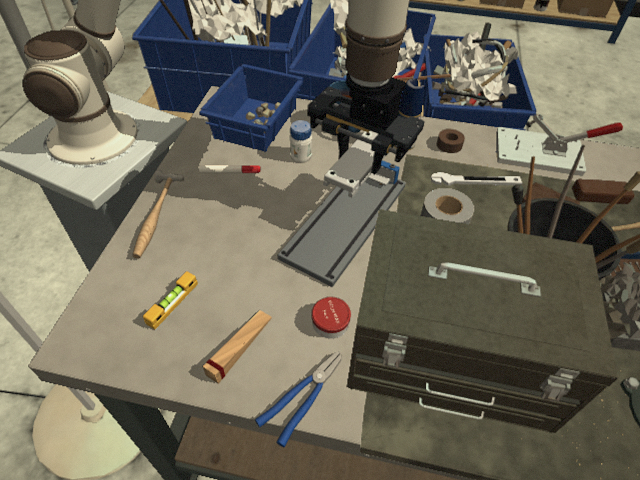

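Run:
```python
import json
from h import *
c=json.load(open("pics/w2.json"))
i=cv2.imread("pics/w2.png"); cv2.imwrite("pics/w2c.png",cv2.resize(i[0:190,200:420],None,fx=3.4,fy=3.0))
g=cv2.cvtColor(i,cv2.COLOR_BGR2GRAY).astype(int)
for r in (10,60,100):
    idx=[x for x in range(215,410) if g[r,x]<80]; 
    L=[x for x in idx if 235<x<270];R=[x for x in idx if 355<x<385]
    if not L or not R: print(r,idx);continue
    p=onz(c,(np.mean(L),r),.016);q=onz(c,(np.mean(R),r),.016);print(r,np.mean(L),np.mean(R),p,q,(p+q)/2)
a=onz(c,(264,157),.138);b=onz(c,(365,157.5),.138);print("cast bolts",a,b,(a+b)/2,np.linalg.norm(a-b),np.degrees(np.arctan2(*(a-b)[[1,0]])))
```

```text
10 249.5 372.5 [ 0.67005322 -0.09133225  0.016     ] [ 0.58197675 -0.08538716  0.016     ] [ 0.62601498 -0.08835971  0.016     ]
60 248.5 372.5 [ 0.67288085 -0.05261476  0.016     ] [ 0.58508458 -0.04662318  0.016     ] [ 0.62898271 -0.04961897  0.016     ]
100 248.5 372.5 [ 0.67487557 -0.0231317   0.016     ] [ 0.58707345 -0.01712733  0.016     ] [ 0.63097451 -0.02012952  0.016     ]
cast bolts [0.65123971 0.01204124 0.138     ] [0.61205604 0.01486485 0.138     ] [0.63164788 0.01345304 0.138     ] 0.03928527953598892 -4.121667088847008
```

View pics/w2c.png

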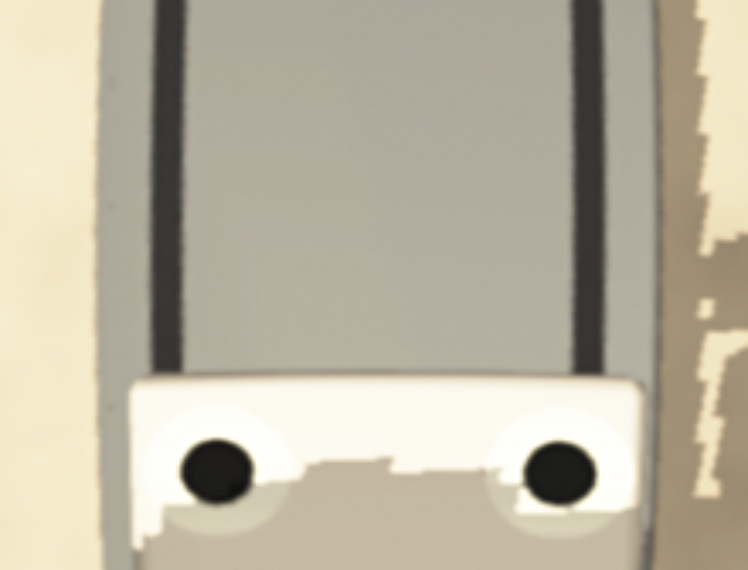

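drive_tool(series=[55,-0.024,-0.008,0.1,0.0,55,-0.024,-0.008,0.2,0.0,55,-0.024,-0.008,0.28,0,55,-0.024,-0.008,0.31,0,55,-0.024,-0.008,0.31,0,55,-0.024,-0.008,0.31,0,55,-0.024,-0.008,0.31,0], newtons=20)

```text
time: 3.47
ee_pos: [0.6406, 0.0849, 0.0639]
eef_rot: [-3.138, 0.001, -1.64]
wrist_force: [0.3, -0.9, -4.0]
finger_gap: 0.06
```

```bash
python3 look.py w3;python3 look.py w4;python3 look.py d4 side
```

```text
t 3.47 ee [0.6406 0.0849 0.0639] rot [-3.1384e+00  9.0000e-04 -1.6396e+00] F [ 0.3 -0.9 -4. ] gap 0.06
t 3.52 ee [0.6407 0.0851 0.0641] rot [-3.1381e+00  1.2000e-03 -1.6396e+00] F [ 0.3 -0.1 -4.6] gap 0.0598
t 3.57 ee [0.6406 0.0852 0.064 ] rot [-3.1383e+00  1.2000e-03 -1.6395e+00] F [ 0.1  0.3 -4.3] gap 0.0597
```

Run:
```python
import cv2
a=cv2.imread("pics/w4.png"); b=cv2.imread("pics/d4.png")[100:260,260:420]
cv2.imwrite("pics/w4s.png",a); cv2.imwrite("pics/d4c.png",cv2.resize(b,None,fx=3.7,fy=3.7,interpolation=2))
```

```text
(no output)
```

View pics/w4s.png

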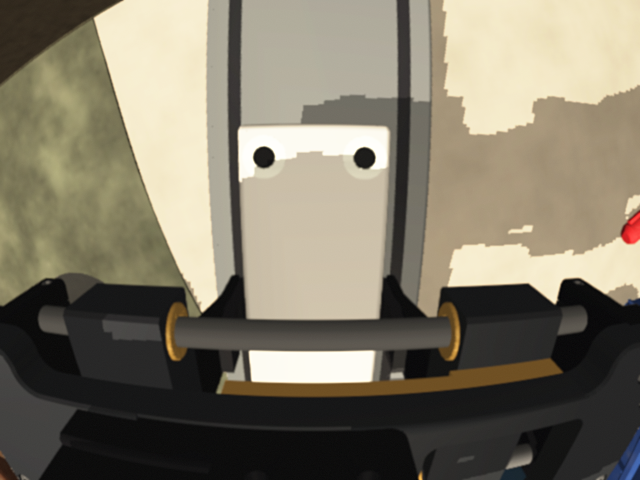

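View pics/d4c.png

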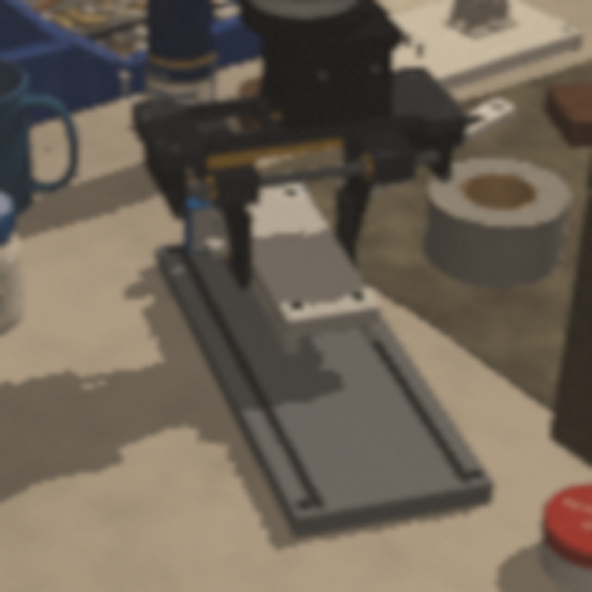

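Run:
```python
import json
from h import *
c=json.load(open("pics/w4.json"))
i=cv2.imread("pics/w4.png")
g=cv2.cvtColor(i,cv2.COLOR_BGR2GRAY).astype(int)
for r in (10,40,80):
    L=[x for x in range(224,245) if g[r,x]<75];R=[x for x in range(392,414) if g[r,x]<75]
    p=onz(c,(np.mean(L),r),.016);q=onz(c,(np.mean(R),r),.016);print(r,np.mean(L),np.mean(R),p,q,(p+q)/2, np.linalg.norm(p-q))
a=onz(c,(264,157),.0653);b=onz(c,(365,157.5),.0653);print("cast bolts",(a+b)/2,np.linalg.norm(a-b),np.degrees(np.arctan2(*(a-b)[[1,0]])))
```

```text
10 235.0 403.0 [ 0.67210325 -0.0615308   0.016     ] [ 0.58402803 -0.0561003   0.016     ] [ 0.62806564 -0.05881555  0.016     ] 0.08824247950523138
40 234.0 404.0 [ 0.67347555 -0.04434524  0.016     ] [ 0.58506535 -0.038818    0.016     ] [ 0.62927045 -0.04158162  0.016     ] 0.08858280544613419
80 234.0 404.0 [ 0.67481965 -0.0223888   0.016     ] [ 0.58675434 -0.01679102  0.016     ] [ 0.630787   -0.01958991  0.016     ] 0.08824304226471676
cast bolts [0.63590758 0.01836349 0.0653    ] 0.03922702997558462 -4.129966998054159
```

drive_tool(series=[55,0,0.0085,0.016,0,55,0,0.0085,0.032,0,55,0,0.0085,0.036,0,55,0,0.0085,0.04,0,55,0,0.0085,0.044,0,55,0,0.0085,0.044,0,55,0,0.0085,0.044,0], newtons=16)

```text
time: 4.2
ee_pos: [0.6375, 0.0851, 0.0511]
eef_rot: [-3.142, -0.0, -1.64]
wrist_force: [-1.5, -0.9, -2.5]
finger_gap: 0.0595
```

drive_tool(series=[55,0,0,0.006,0,55,0,0,0.012,0,55,0,0,0.012,0,55,0,0,0.012,0], newtons=14)

```text
time: 4.53
ee_pos: [0.6378, 0.0852, 0.048]
eef_rot: [-3.141, 0.0, -1.64]
wrist_force: [0.1, -1.1, -3.4]
finger_gap: 0.0599
```

```bash
python3 look.py w5; python3 look.py d5 side; python3 -c "
import cv2
b=cv2.imread('pics/d5.png')[100:260,260:420]
cv2.imwrite('pics/d5c.png',cv2.resize(b,None,fx=3.7,fy=3.7,interpolation=2))"
```

```text
t 4.53 ee [0.6378 0.0852 0.048 ] rot [-3.1410e+00  2.0000e-04 -1.6397e+00] F [ 0.1 -1.1 -3.4] gap 0.0599
t 4.58 ee [0.6377 0.0852 0.048 ] rot [-3.1411e+00  2.0000e-04 -1.6397e+00] F [ 0.2 -0.3 -3.7] gap 0.0599
```

View pics/d5c.png

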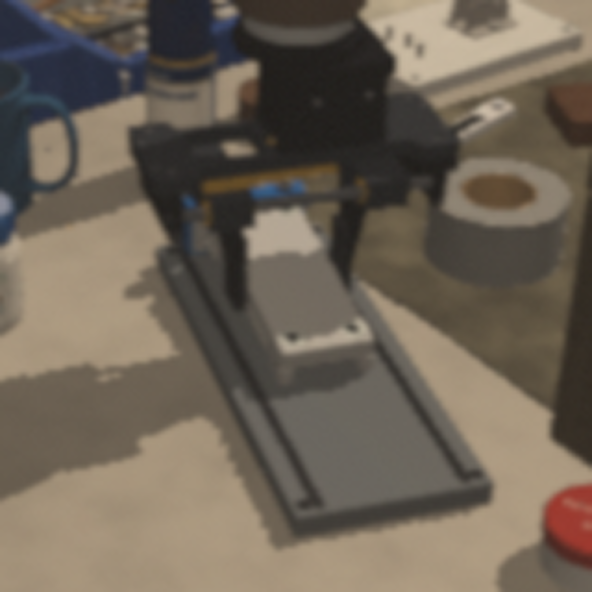

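drive_tool(series=[55,0,0,0.004,0,55,0,0,0.008,0,55,0,0,0.008,0,55,0,0,0.008,0], newtons=10)

```text
time: 4.97
ee_pos: [0.6377, 0.0852, 0.0469]
eef_rot: [-3.141, 0.0, -1.639]
wrist_force: [-1.3, -0.9, 2.0]
finger_gap: 0.0597
```

```bash
python3 look.py w6
python3 - <<'E'
import json
from h import *
for t,z in(("w4",.0653),("w5",.0493),("w6",.047)):
    i=cv2.imread(f"pics/{t}.png"); g=cv2.cvtColor(i,cv2.COLOR_BGR2GRAY)
    m=(g[140:175,245:385]<60).astype('uint8'); n,l,s,ce=cv2.connectedComponentsWithStats(m)
    print(t,[(ce[k]+[245,140]).round(1).tolist() for k in range(1,n) if s[k,4]>100])
E
```

```text
t 4.97 ee [0.6377 0.0852 0.0469] rot [-3.1407e+00  1.0000e-04 -1.6394e+00] F [-1.3 -0.9  2. ] gap 0.0597
w4 [[263.6, 156.8], [364.1, 157.6]]
w5 [[264.5, 155.1], [361.1, 155.2]]
w6 [[264.9, 154.8], [360.8, 155.0]]
```

drive_tool(series=[55,0,0,0.004,0,55,0,0,0.006,0,55,0,0,0.006,0,55,0,0,0.006,0], newtons=8)

```text
time: 5.35
ee_pos: [0.6377, 0.0853, 0.0467]
eef_rot: [-3.14, -0.0, -1.639]
wrist_force: [-4.8, -0.4, 10.8]
finger_gap: 0.0598
```

drive_tool(series=[68,0,0,-0.004,0,68,0,0,-0.006,0,68,0,0,-0.006,0,55,0,0,-0.006,0,55,0,0,-0.006,0,55,0,0,-0.006,0,55,-0.008,0,-0.006,0,55,-0.016,0,-0.006,0,55,-0.02,0,-0.006,0,55,-0.02,0,-0.006,0,55,-0.02,0,-0.006,0], newtons=15)

```text
time: 6.27
ee_pos: [0.6374, 0.0897, 0.0459]
eef_rot: [3.141, -0.001, -1.64]
wrist_force: [0.1, -3.5, 0.5]
finger_gap: 0.0599
```

```bash
python3 look.py w7; python3 look.py s7 scene
python3 - <<'E'
import cv2
b=cv2.imread('pics/s7.png')[140:300,260:420]
cv2.imwrite('pics/s7c.png',cv2.resize(b,None,fx=3.7,fy=3.7,interpolation=2))
E
```

```text
t 6.27 ee [0.6374 0.0897 0.0459] rot [ 3.1406e+00 -7.0000e-04 -1.6398e+00] F [ 0.1 -3.5  0.5] gap 0.0599
t 6.32 ee [0.6374 0.0897 0.0459] rot [ 3.1406e+00 -6.0000e-04 -1.6398e+00] F [-0.1 -4.8  0.1] gap 0.06
```

View pics/w7.png

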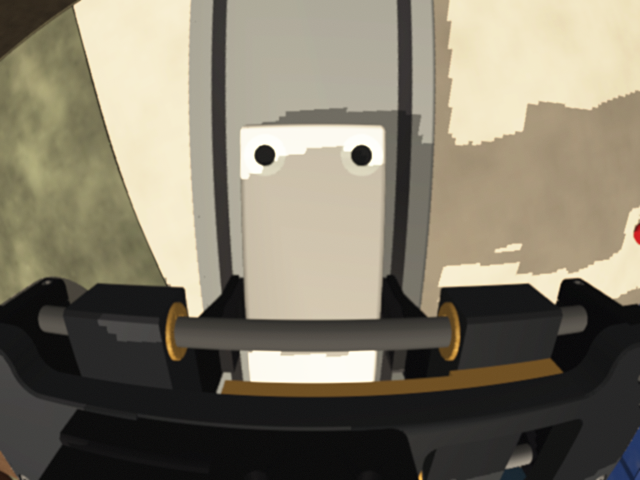

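View pics/s7c.png

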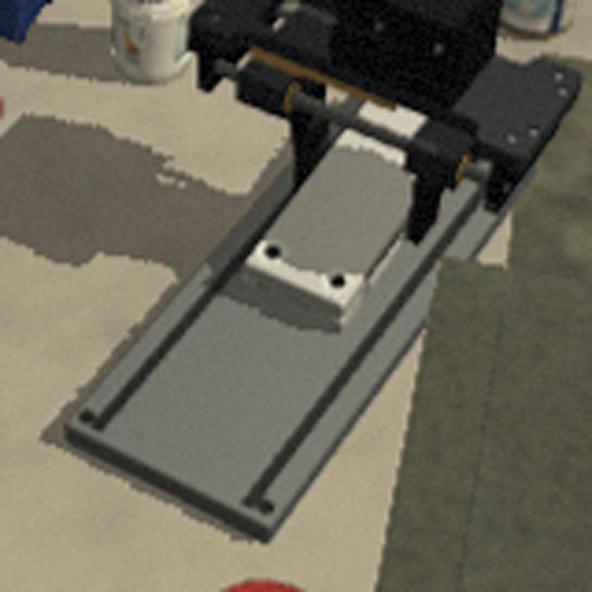

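drive_tool(series=[55,-0.004,0,0,0,55,-0.008,0,0,0,55,-0.012,0,0,0,55,-0.012,0,0,0,55,-0.012,0,0,0], newtons=15)

```text
time: 6.78
ee_pos: [0.6377, 0.0917, 0.0459]
eef_rot: [3.14, -0.002, -1.64]
wrist_force: [0.1, -8.9, -0.1]
finger_gap: 0.0601
```

drive_tool(series=[55,-0.004,0,0,0,55,-0.008,0,0,0,55,-0.008,0,0,0,55,-0.008,0,0,0], newtons=15)

```text
time: 7.12
ee_pos: [0.6376, 0.0919, 0.046]
eef_rot: [3.139, -0.004, -1.64]
wrist_force: [0.0, -14.1, 0.6]
finger_gap: 0.0599
```

drive_tool(series=[80,-0.008,0,0,0,87,0,0,0,0,87,0,0,0,0,87,0,0,-0.15,0,87,0,0,-0.3,0,87,0.15,0,-0.45,0,87,0.3,0,-0.55,0,87,0.4,0,-0.6,0,87,0.4,0,-0.6,0,87,0.4,0,-0.6,0], newtons=15)

```text
time: 7.95
ee_pos: [0.6321, -0.0052, 0.1981]
eef_rot: [-3.137, 0.002, -1.642]
wrist_force: [-0.3, 0.6, -0.4]
finger_gap: 0.087
```

```bash
python3 look.py w8; python3 look.py d8 side; python3 -c "
import cv2
b=cv2.imread('pics/d8.png')[120:280,260:420]
cv2.imwrite('pics/d8c.png',cv2.resize(b,None,fx=3.7,fy=3.7,interpolation=2))"
```

```text
t 7.95 ee [ 0.6321 -0.0052  0.1981] rot [-3.1370e+00  2.1000e-03 -1.6418e+00] F [-0.3  0.6 -0.4] gap 0.087
t 8.0 ee [ 0.6314 -0.0043  0.1964] rot [-3.1402e+00  1.5000e-03 -1.6405e+00] F [0.8 0.2 0.5] gap 0.0868
```

View pics/w8.png

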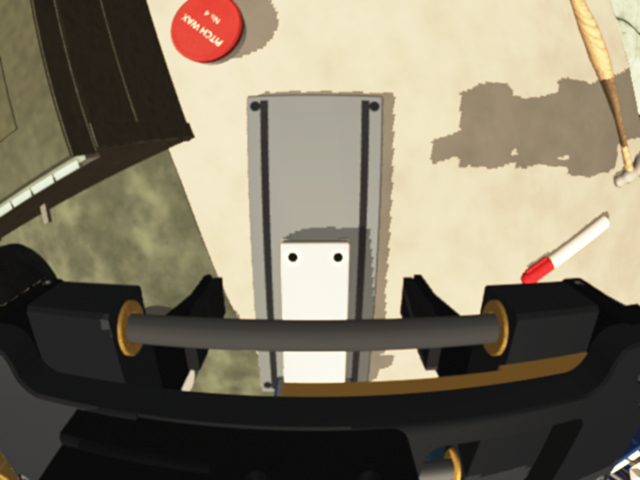

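View pics/d8c.png

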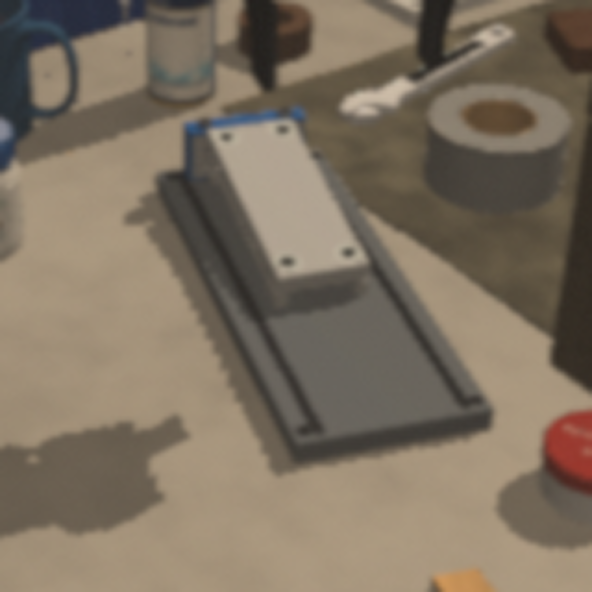

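Run:
```python
import json
from h import *
c=json.load(open("pics/w8.json"))
a=onz(c,(292.3,257.3),.041);b=onz(c,(338.3,257.5),.041);m=(a+b)/2
p=onz(c,(255.7,105.8),.016);q=onz(c,(374.5,105.8),.016);n=(p+q)/2
print(m,n,"yaw",np.degrees(np.arctan2(*(a-b)[[1,0]])),np.degrees(np.arctan2(*(p-q)[[1,0]])),np.linalg.norm(p-q))
pl=[onz(c,x,.016) for x in((248.5,96),(382,96))];print("near edge",pl)
u=np.array([np.sin(np.radians(4)),np.cos(np.radians(4))]);v=np.array([u[1],-u[0]]);d=(m-n)[:2];print("along",d@u,"lat",d@v)
```

```text
[0.63302178 0.02499742 0.041     ] [ 0.62413161 -0.10498468  0.016     ] yaw -4.21844978522652 -3.9492779218037133 0.10359998924428462
near edge [array([ 0.68149326, -0.11800483,  0.016     ]), array([ 0.56522558, -0.10999145,  0.016     ])]
along 0.130285623125872 lat -0.0001985766031201797
```

drive_tool(series=[87,0.15,0.1,0.05,0,87,0.3,0.2,0.1,0,87,0.45,0.3,0.15,0,87,0.6,0.4,0.2,0,87,0.75,0.5,0.22,0,87,0.9,0.6,0.24,0,87,1,0.62,0.24,0,87,1,0.62,0.24,0,87,1,0.62,0.24,0])

```text
time: 8.8
ee_pos: [0.4578, -0.2441, 0.1345]
eef_rot: [3.138, 0.001, -1.642]
wrist_force: [0.2, -0.6, -0.5]
finger_gap: 0.0866
```

```bash
python3 look.py w9
```

```text
t 8.8 ee [ 0.4578 -0.2441  0.1345] rot [ 3.1384e+00  6.0000e-04 -1.6420e+00] F [ 0.2 -0.6 -0.5] gap 0.0866
```

View pics/w9.png

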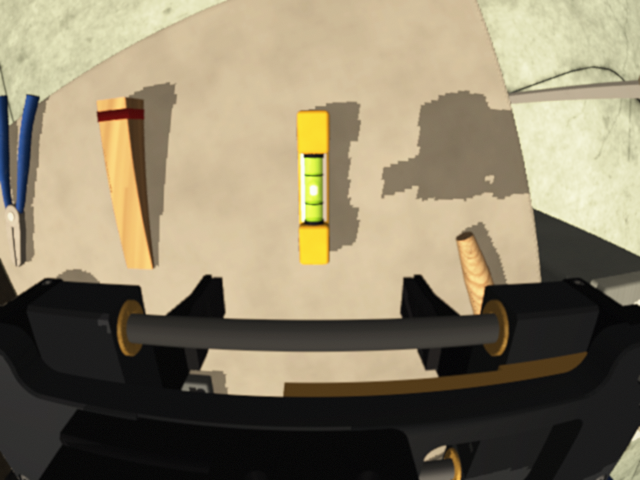

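Run:
```python
import json
from h import *
c=json.load(open("pics/w9.json"))
i=cv2.imread("pics/w9.png");hsv=cv2.cvtColor(i,cv2.COLOR_BGR2HSV)
g=lambda u,v,z:onz(c,(u,v),z)
# level top corners
L=[g(298,111.5,.028),g(328,111,.028),g(328.5,263.5,.028),g(300,263.5,.028)]
print(np.round(L,4)[:,:2].tolist(),"c",np.mean(L,0)); a=(L[3]+L[2]-L[0]-L[1])/2;print(np.linalg.norm(a),np.degrees(np.arctan2(a[1],a[0])))
T=(g(97,101,.033)+g(142,97,.033))/2;t=(g(124,268.5,.005)+g(153.5,267.5,.005))/2
print("wedge",T,t,np.linalg.norm((t-T)[:2]),np.degrees(np.arctan2((t-T)[1],(t-T)[0])),(t+T)/2)
```

```text
[[0.4613, -0.3349], [0.4413, -0.3338], [0.4477, -0.2265], [0.4682, -0.228]] c [ 0.45462612 -0.28081831  0.028     ]
0.10728809705550814 86.45462105216185
wedge [ 0.58841602 -0.36111412  0.033     ] [ 0.60872848 -0.22365304  0.005     ] 0.13895375307211716 81.59430043527753 [ 0.59857225 -0.29238358  0.019     ]
```

drive_tool(series=[60,0.15,0.0016,0.1,-0.003,60,0.15,0.0016,0.22,-0.003,60,0.15,0.0016,0.34,-0.003,60,0.15,0.0016,0.41,-0.003,60,0.15,0.0016,0.445,-0.003,60,0.15,0.0016,0.445,-0.003,60,0.15,0.0016,0.445,-0.003,15,0.15,0.0016,0.445,-0.003,15,0.15,0.0016,0.445,-0.003,15,0.15,0.0016,0.445,-0.003,15,0.15,0.0016,0.445,-0.003,15,0.15,0.0016,0.445,-0.003], newtons=15)

```text
time: 9.85
ee_pos: [0.4567, -0.2809, 0.0255]
eef_rot: [-3.14, -0.0, -1.63]
wrist_force: [0.7, 0.0, 0.1]
finger_gap: 0.0346
```

drive_tool(series=[15,0,0,0,0,15,0,0,0,0,15,0,0,0,0,15,0,0,0,0,15,0,0,0,0], newtons=15)

```text
time: 10.27
ee_pos: [0.4559, -0.2808, 0.0249]
eef_rot: [3.141, 0.0, -1.63]
wrist_force: [-2.7, 0.8, 3.7]
finger_gap: 0.0217
```

drive_tool(series=[15,0,0,-0.15,0,15,-0.05,0,-0.3,0,15,-0.2,-0.1,-0.45,0,15,-0.35,-0.2,-0.48,0,15,-0.5,-0.3,-0.48,0,15,-0.65,-0.38,-0.48,0,15,-0.8,-0.44,-0.48,0,15,-1,-0.5,-0.48,0,15,-1,-0.5,-0.48,0], newtons=20)

```text
time: 11.02
ee_pos: [0.5975, -0.0356, 0.1443]
eef_rot: [-3.14, 0.001, -1.629]
wrist_force: [0.9, 0.1, -1.4]
finger_gap: 0.0216
```

drive_tool(series=[15,-0.15,-0.05,0,0.004,15,-0.3,-0.1,0.05,0.004,15,-0.45,-0.131,0.1,0.004,15,-0.531,-0.131,0.137,0.004,15,-0.531,-0.131,0.137,0.004,15,-0.531,-0.131,0.137,0.004], newtons=20)

```text
time: 11.52
ee_pos: [0.6362, 0.0932, 0.1089]
eef_rot: [3.139, -0.001, -1.641]
wrist_force: [0.2, -0.8, -0.8]
finger_gap: 0.0216
```

```bash
python3 look.py w10; python3 look.py s10 scene;python3 - <<'E'
import cv2
b=cv2.imread('pics/s10.png')[120:280,280:440]
cv2.imwrite('pics/s10c.png',cv2.resize(b,None,fx=3.7,fy=3.7,interpolation=2))
E
```

```text
t 11.52 ee [0.6362 0.0932 0.1089] rot [ 3.1394e+00 -8.0000e-04 -1.6406e+00] F [ 0.2 -0.8 -0.8] gap 0.0216
t 11.57 ee [0.6364 0.0921 0.1098] rot [ 3.1406e+00 -5.0000e-04 -1.6420e+00] F [-0.4 -0.2 -1.1] gap 0.0217
```

View pics/w10.png

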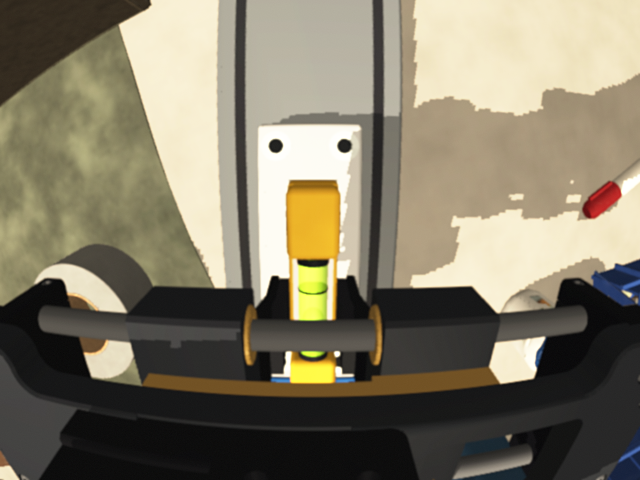

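View pics/s10c.png

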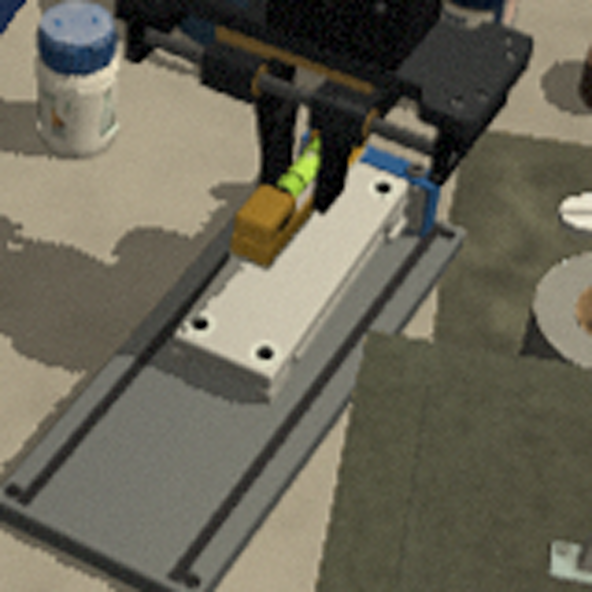

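drive_tool(series=[15,-0.02,-0.005,0.04,0,15,-0.02,-0.005,0.08,0,15,-0.02,-0.005,0.11,0,15,-0.02,-0.005,0.12,0,15,-0.02,-0.005,0.13,0,15,-0.02,-0.005,0.13,0,15,-0.02,-0.005,0.13,0], newtons=8)

```text
time: 12.2
ee_pos: [0.6384, 0.0967, 0.0781]
eef_rot: [-3.141, 0.0, -1.643]
wrist_force: [-0.2, 0.6, -1.1]
finger_gap: 0.0222
```

drive_tool(series=[15,0,0,0.008,0,15,0,0,0.016,0,15,0,0,0.02,0,15,0,0,0.02,0,15,0,0,0.02,0], newtons=5)

```text
time: 12.62
ee_pos: [0.6386, 0.0969, 0.0739]
eef_rot: [-3.14, 0.0, -1.642]
wrist_force: [-2.1, -0.3, 4.1]
finger_gap: 0.0222
```

drive_tool(series=[15,0,0,0.004,0,15,0,0,0.006,0,15,0,0,0.006,0,15,0,0,0.006,0], newtons=3)

```text
time: 12.95
ee_pos: [0.6387, 0.097, 0.0719]
eef_rot: [-3.141, 0.0, -1.643]
wrist_force: [-1.2, -0.1, 4.2]
finger_gap: 0.0221
```

```bash
python3 look.py w11; python3 look.py s11 scene;python3 - <<'E'
import cv2
b=cv2.imread('pics/s11.png')[120:280,280:440]
cv2.imwrite('pics/s11c.png',cv2.resize(b,None,fx=3.7,fy=3.7,interpolation=2))
E
```

```text
t 12.95 ee [0.6387 0.097  0.0719] rot [-3.1405e+00  4.0000e-04 -1.6425e+00] F [-1.2 -0.1  4.2] gap 0.0221
t 13.0 ee [0.6387 0.097  0.0718] rot [-3.1406e+00  4.0000e-04 -1.6426e+00] F [-0.8 -0.4  3.5] gap 0.0217
```

View pics/s11c.png

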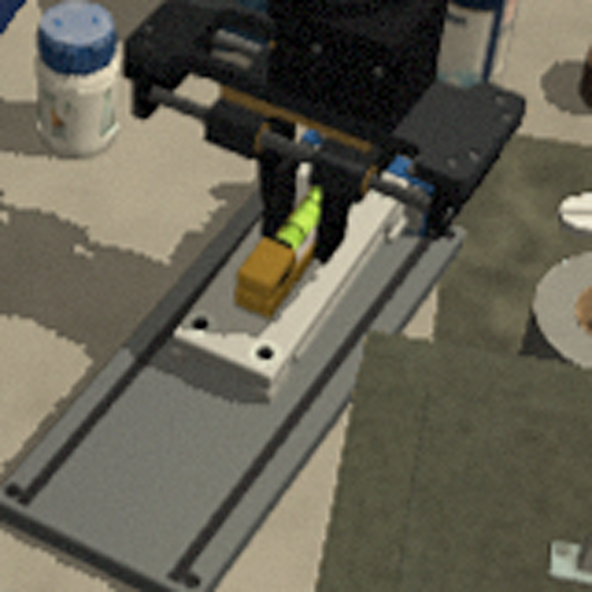

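View pics/w11.png

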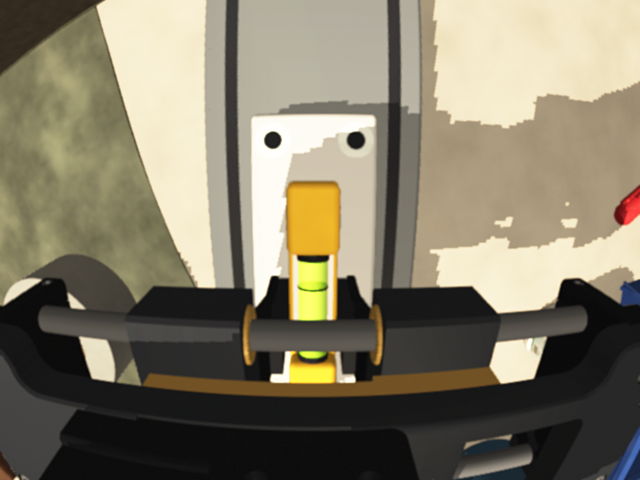

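drive_tool(series=[30,0,0,0,0,40,0,0,0,0,50,0,0,0,0,50,0,0,0,0,60,0,0,-0.1,0,60,0,0,-0.25,0,60,0.1,0,-0.4,0,60,0.2,0,-0.4,0,60,0.32,0,-0.4,0,60,0.32,0,-0.4,0], newtons=10)

```text
time: 13.88
ee_pos: [0.6318, 0.0133, 0.1724]
eef_rot: [-3.141, 0.0, -1.647]
wrist_force: [0.3, 0.5, -1.1]
finger_gap: 0.0597
```

```bash
python3 look.py w12; python3 look.py d12 side;python3 - <<'E'
import cv2
b=cv2.imread('pics/d12.png')[120:280,260:420]
cv2.imwrite('pics/d12c.png',cv2.resize(b,None,fx=3.7,fy=3.7,interpolation=2))
E
```

```text
t 13.88 ee [0.6318 0.0133 0.1724] rot [-3.1414  0.     -1.6469] F [ 0.3  0.5 -1.1] gap 0.0597
t 13.93 ee [0.6319 0.0149 0.1717] rot [ 3.1413e+00  2.0000e-04 -1.6463e+00] F [ 0.2  0.4 -0.3] gap 0.06
```

View pics/d12c.png

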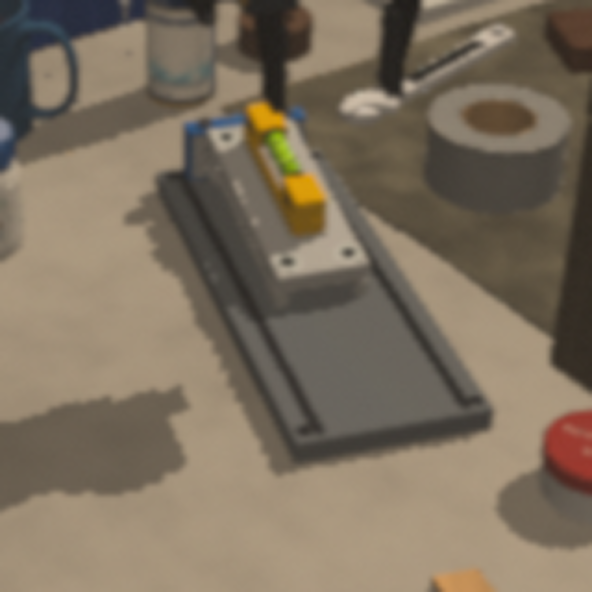

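View pics/w12.png

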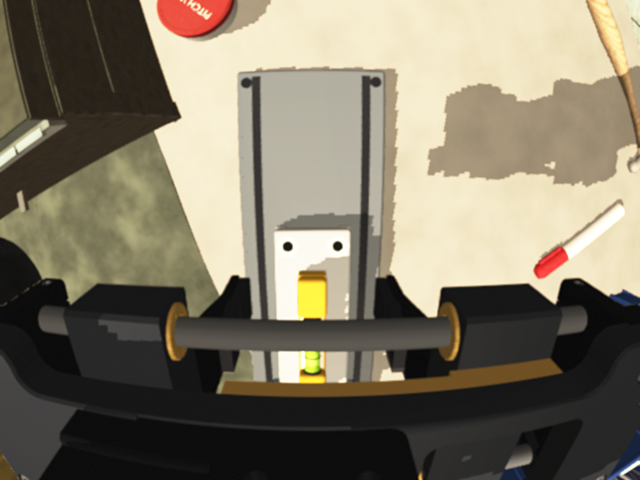

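drive_tool(series=[60,0.15,0.01,0,0.0225,60,0.3,0.02,0,0.0225,60,0.45,0.03,0,0.0225,60,0.6,0.04,0,0.0225,60,0.75,0.05,0.05,0.0225,60,0.9,0.055,0.1,0.0225,60,1,0.055,0.12,0.0225,60,1,0.055,0.12,0.0225,60,1,0.055,0.12,0.0225], newtons=10)

```text
time: 14.73
ee_pos: [0.6005, -0.2319, 0.1402]
eef_rot: [3.139, 0.0, -1.715]
wrist_force: [0.9, 0.1, 0.7]
finger_gap: 0.0601
```

```bash
python3 look.py w13
```

```text
t 14.73 ee [ 0.6005 -0.2319  0.1402] rot [ 3.1395e+00  1.0000e-04 -1.7152e+00] F [0.9 0.1 0.7] gap 0.0601
```

View pics/w13.png

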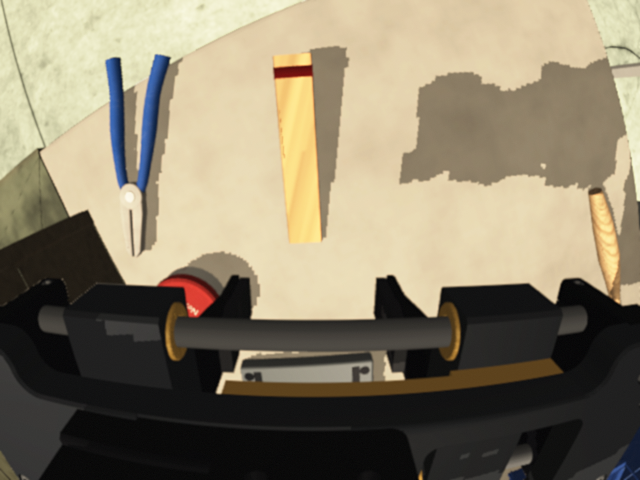

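Run:
```python
import json
from h import *
c=json.load(open("pics/w13.json"))
g=lambda u,v,z:onz(c,(u,v),z)
T=(g(273,55,.033)+g(310,53.5,.033))/2;t=(g(289.5,243,.005)+g(322,241.5,.005))/2
u=(t-T)[:2];L=np.linalg.norm(u);u/=L;yaw=np.arctan2(u[1],u[0]);cen=((t+T)/2)[:2]
print("wedge",T,t,L,np.degrees(yaw),cen)
G=t[:2]-u*.125;ee=np.array([.6005,-.2319]);d=G-ee;a=-1.7152;X=np.array([np.cos(a),np.sin(a)]);Y=np.array([np.sin(a),-np.cos(a)])
print("G",G,"frac",d@X/.25,d@Y/.25,"turn deg",np.degrees(a)-(np.degrees(yaw)-180))
```

```text
wedge [ 0.59597338 -0.36281525  0.033     ] [ 0.60729509 -0.22327814  0.005     ] 0.1399956640695355 85.36131681706736 [ 0.60163423 -0.2930467 ]
G [ 0.5971861 -0.3478687] frac 0.46095427167050085 -0.05363504980858827 turn deg -3.635037837906168
```

drive_tool(series=[60,0.12,-0.0536,0.1,-0.02,60,0.26,-0.0536,0.18,-0.02,60,0.4,-0.0536,0.26,-0.02,60,0.461,-0.0536,0.34,-0.02,60,0.461,-0.0536,0.42,-0.02,60,0.461,-0.0536,0.465,-0.02,60,0.461,-0.0536,0.465,-0.02,60,0.461,-0.0536,0.465,-0.02], newtons=15)

```text
time: 15.45
ee_pos: [0.5986, -0.3458, 0.0254]
eef_rot: [3.141, -0.0, -1.648]
wrist_force: [0.9, -0.4, 0.1]
finger_gap: 0.0598
```

```bash
python3 look.py w14
```

```text
t 15.45 ee [ 0.5986 -0.3458  0.0254] rot [ 3.1412e+00 -2.0000e-04 -1.6480e+00] F [ 0.9 -0.4  0.1] gap 0.0598
```

View pics/w14.png

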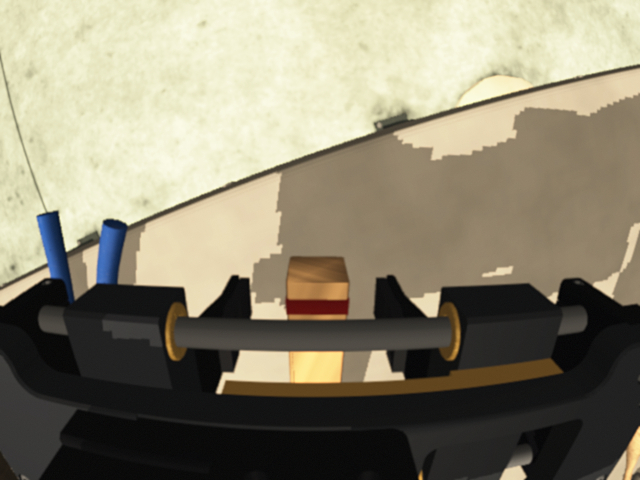

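drive_tool(series=[20,0,0,0,0,20,0,0,0,0,20,0,0,0,0,20,0,0,0,0,20,0,0,0,0,20,0,0,0,0], newtons=25)

```text
time: 16.0
ee_pos: [0.5977, -0.3473, 0.0256]
eef_rot: [-3.141, -0.0, -1.651]
wrist_force: [0.1, -0.4, 0.5]
finger_gap: 0.0277
```

Run:
```python
import json
from h import *
c=json.load(open("pics/w14.json"))
for u,v,z in((288,284,.033),(348,283,.033),(289,257,0),(346,257,0)): print(onz(c,(u,v),z))
```

```text
[ 0.6077139  -0.36323493  0.033     ]
[ 0.58348622 -0.36178158  0.033     ]
[ 0.60924359 -0.36337578  0.        ]
[ 0.58149165 -0.36122814  0.        ]
```

drive_tool(series=[20,0,0,0,0,20,0,0,0,0,20,0,0,-0.15,0,20,0,0,-0.3,0,20,-0.15,-0.01,-0.3,-0.0033,20,-0.3,-0.02,-0.3,-0.0033,20,-0.45,-0.028,-0.3,-0.0033,20,-0.6,-0.028,-0.3,-0.0033,20,-0.75,-0.028,-0.25,-0.0033,20,-0.893,-0.028,-0.2,-0.0033,20,-0.893,-0.028,-0.2,-0.0033,20,-0.893,-0.028,-0.2,-0.0033], newtons=25)

```text
time: 17.0
ee_pos: [0.6221, -0.1234, 0.0743]
eef_rot: [3.139, -0.0, -1.637]
wrist_force: [1.0, -0.1, -1.3]
finger_gap: 0.0258
```

```bash
python3 look.py w15;python3 look.py s15 scene; python3 look.py d15 side;python3 - <<'E'
import cv2
b=cv2.imread('pics/s15.png')[140:300,250:410]
cv2.imwrite('pics/s15c.png',cv2.resize(b,None,fx=3.7,fy=3.7,interpolation=2))
b=cv2.imread('pics/d15.png')[120:280,270:430]
cv2.imwrite('pics/d15c.png',cv2.resize(b,None,fx=3.7,fy=3.7,interpolation=2))
E
```

```text
t 17.0 ee [ 0.6221 -0.1234  0.0743] rot [ 3.1394e+00 -2.0000e-04 -1.6367e+00] F [ 1.  -0.1 -1.3] gap 0.0258
t 17.05 ee [ 0.6225 -0.1248  0.075 ] rot [ 3.1409e+00 -3.0000e-04 -1.6386e+00] F [-0.2  0.1 -0.2] gap 0.0256
t 17.1 ee [ 0.6227 -0.1257  0.0754] rot [-3.1414e+00 -3.0000e-04 -1.6401e+00] F [-0.5 -1.1 -0.8] gap 0.0258
```

View pics/s15c.png

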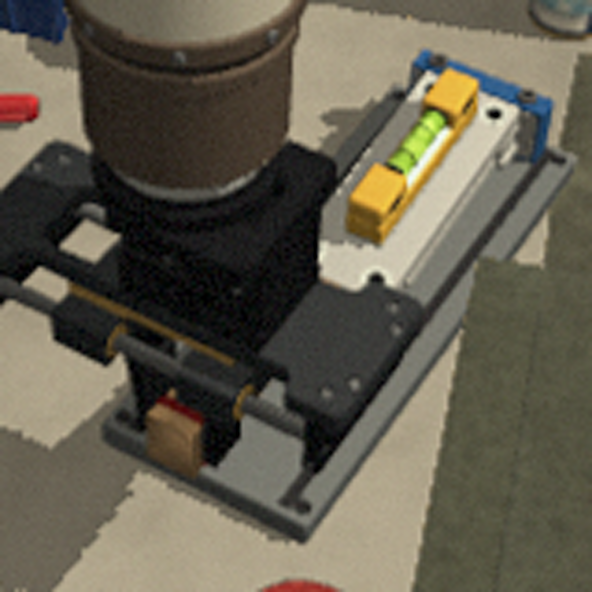

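View pics/d15c.png

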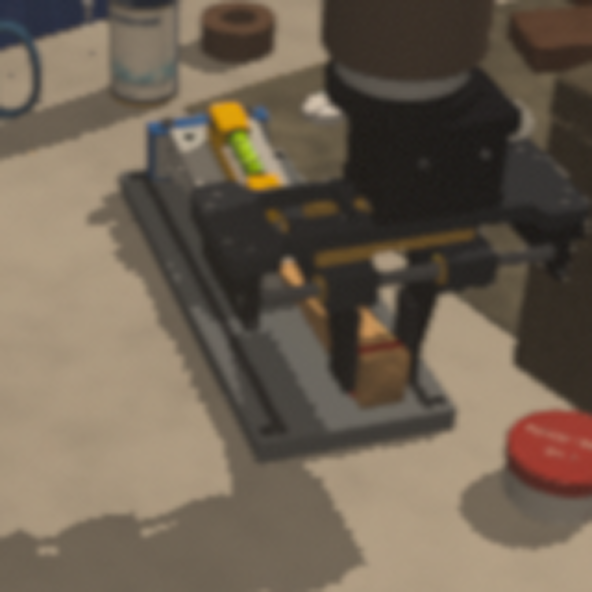

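View pics/w15.png

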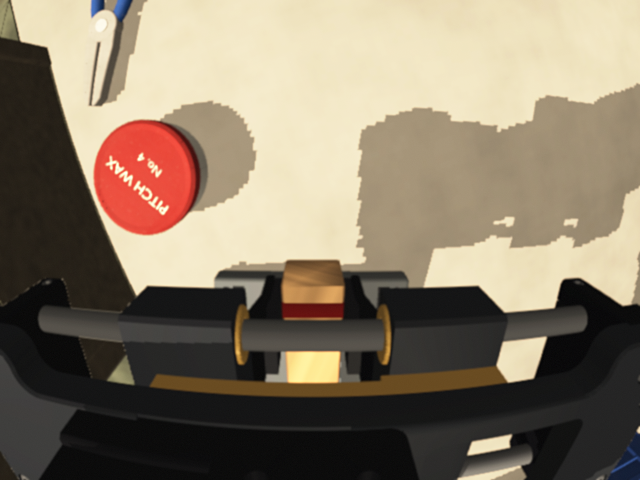

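drive_tool(series=[20,0,0,0.05,0,20,0,0,0.1,0,20,0,0,0.125,0,20,0,0,0.13,0,20,0,0,0.135,0,20,0,0,0.135,0,20,0,0,0.135,0], newtons=25)

```text
time: 17.73
ee_pos: [0.623, -0.1257, 0.0422]
eef_rot: [-3.14, 0.0, -1.641]
wrist_force: [-0.1, 0.4, -1.1]
finger_gap: 0.026
```

drive_tool(series=[20,0,0,0.003,0,20,-0.02,0,0.003,0,20,-0.06,0,0.003,0,20,-0.1,0,0.003,0,20,-0.12,0,0.003,0,20,-0.12,0,0.003,0,20,-0.12,0,0.003,0], newtons=25)

```text
time: 18.32
ee_pos: [0.6253, -0.0939, 0.0415]
eef_rot: [-3.14, 0.001, -1.639]
wrist_force: [-0.2, 3.0, 4.2]
finger_gap: 0.0261
```

```bash
python3 look.py d16 side; python3 look.py s16 scene;python3 - <<'E'
import cv2
b=cv2.imread('pics/d16.png')[120:280,270:430]
cv2.imwrite('pics/d16c.png',cv2.resize(b,None,fx=3.7,fy=3.7,interpolation=2))
b=cv2.imread('pics/s16.png')[120:280,260:420]
cv2.imwrite('pics/s16c.png',cv2.resize(b,None,fx=3.7,fy=3.7,interpolation=2))
E
```

```text
t 18.32 ee [ 0.6253 -0.0939  0.0415] rot [-3.1398e+00  9.0000e-04 -1.6388e+00] F [-0.2  3.   4.2] gap 0.0261
t 18.37 ee [ 0.6254 -0.0941  0.0415] rot [-3.1396e+00  9.0000e-04 -1.6391e+00] F [0.8 3.8 4.6] gap 0.026
```

View pics/d16c.png

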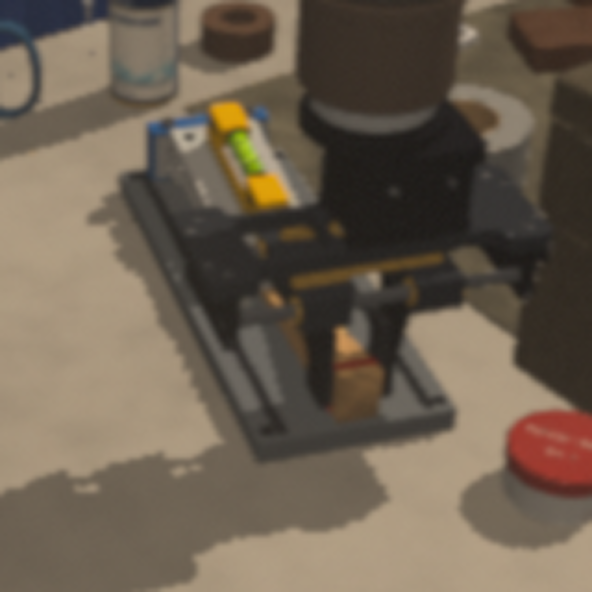

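View pics/s16c.png

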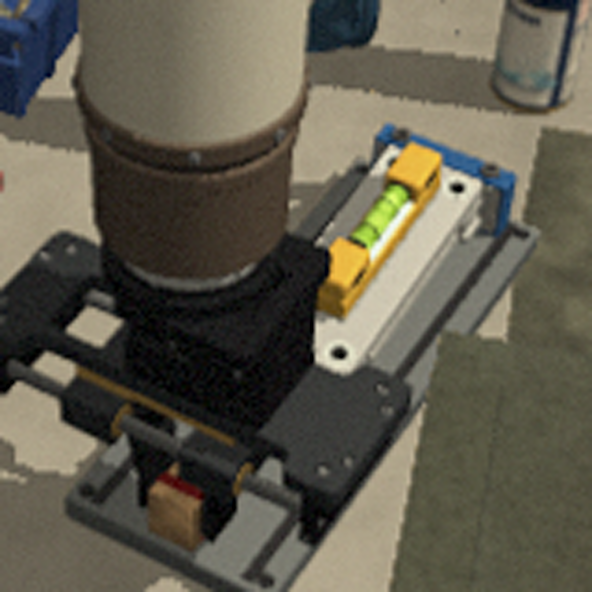

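drive_tool(series=[20,-0.02,0,0,0,20,-0.04,0,0,0,20,-0.06,0,0,0,20,-0.08,0,0,0,20,-0.1,0,0,0,20,-0.12,0,0,0,20,-0.14,0,0,0,20,-0.16,0,0,0,20,-0.16,0,0,0,20,-0.16,0,0,0], newtons=30)

```text
time: 19.25
ee_pos: [0.6271, -0.0573, 0.0414]
eef_rot: [3.141, -0.002, -1.641]
wrist_force: [-0.1, -5.6, 6.4]
finger_gap: 0.0262
```

```bash
python3 look.py d17 side; python3 look.py s17 scene;python3 - <<'E'
import cv2
b=cv2.imread('pics/d17.png')[120:280,270:430]
c=cv2.imread('pics/s17.png')[120:280,270:430]
cv2.imwrite('pics/x17.png',cv2.resize(cv2.hconcat([b,c]),None,fx=2.5,fy=2.5,interpolation=2))
E
```

```text
t 19.25 ee [ 0.6271 -0.0573  0.0414] rot [ 3.1410e+00 -2.2000e-03 -1.6406e+00] F [-0.1 -5.6  6.4] gap 0.0262
t 19.3 ee [ 0.6271 -0.0573  0.0414] rot [ 3.1410e+00 -2.1000e-03 -1.6406e+00] F [-1.6 -5.4  5.9] gap 0.0255
```

View pics/x17.png

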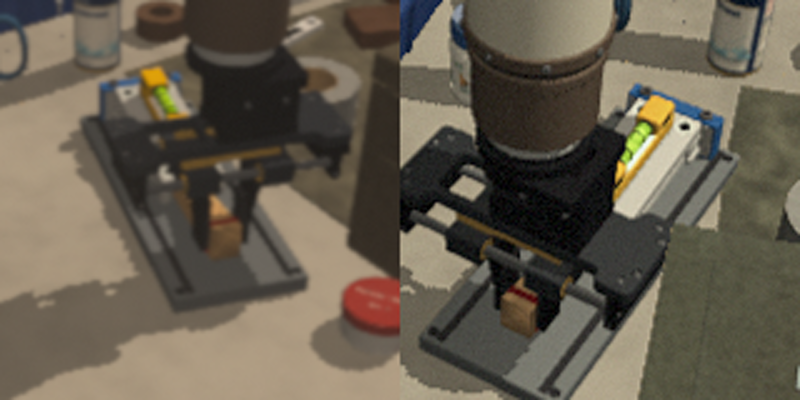

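drive_tool(series=[20,-0.02,0,0,0,20,-0.04,0,0,0,20,-0.06,0,0,0,20,-0.075,0,0,0,20,-0.075,0,0,0,20,-0.075,0,0,0], newtons=30)

```text
time: 19.85
ee_pos: [0.6283, -0.0388, 0.0415]
eef_rot: [3.141, -0.002, -1.641]
wrist_force: [-0.6, -6.8, 6.4]
finger_gap: 0.0257
```

```bash
python3 look.py d18 side; python3 look.py s18 scene;python3 look.py w18;python3 - <<'E'
import cv2
b=cv2.imread('pics/d18.png')[130:190,290:370]
c=cv2.imread('pics/s18.png')[140:200,330:410]
cv2.imwrite('pics/x18.png',cv2.resize(cv2.hconcat([b,c]),None,fx=5,fy=5,interpolation=2))
E
```

```text
t 19.85 ee [ 0.6283 -0.0388  0.0415] rot [ 3.1408e+00 -2.4000e-03 -1.6407e+00] F [-0.6 -6.8  6.4] gap 0.0257
t 19.9 ee [ 0.6283 -0.0388  0.0415] rot [ 3.1408e+00 -2.3000e-03 -1.6407e+00] F [-1.  -5.1  6. ] gap 0.0258
t 19.95 ee [ 0.6284 -0.0388  0.0415] rot [ 3.1409e+00 -2.3000e-03 -1.6407e+00] F [-0.8 -6.1  5.7] gap 0.0256
```

View pics/x18.png

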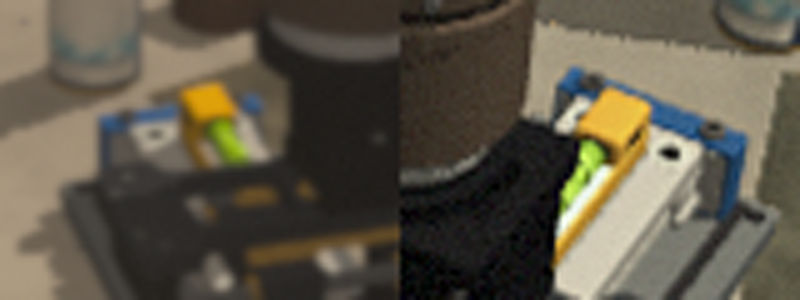

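View pics/s18.png

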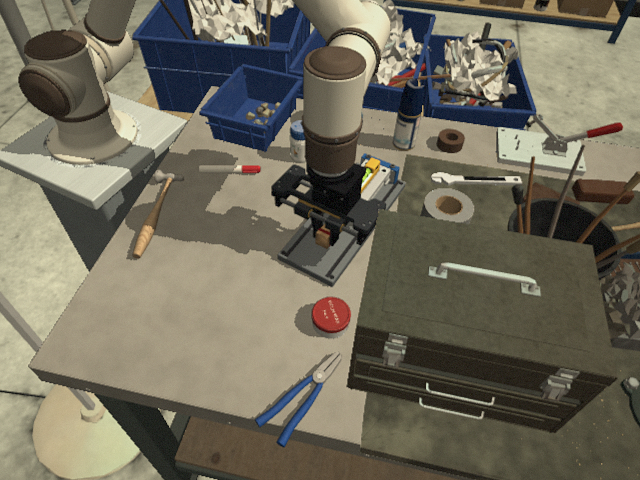

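drive_tool(series=[20,-0.02,0,0,0,20,-0.04,0,0,0,20,-0.048,0,0,0,20,-0.048,0,0,0,20,-0.048,0,0,0], newtons=30)

```text
time: 20.42
ee_pos: [0.6291, -0.027, 0.0415]
eef_rot: [3.141, -0.003, -1.641]
wrist_force: [-1.6, -7.0, 6.2]
finger_gap: 0.0257
```

```bash
python3 look.py d19 side; python3 look.py s19 scene;python3 - <<'E'
import cv2
b=cv2.imread('pics/d19.png')[130:190,290:370]
c=cv2.imread('pics/s19.png')[140:200,330:410]
cv2.imwrite('pics/x19.png',cv2.resize(cv2.hconcat([b,c]),None,fx=5,fy=5,interpolation=2))
E
```

```text
t 20.42 ee [ 0.6291 -0.027   0.0415] rot [ 3.1407e+00 -2.6000e-03 -1.6407e+00] F [-1.6 -7.   6.2] gap 0.0257
t 20.47 ee [ 0.6291 -0.027   0.0414] rot [ 3.1407e+00 -2.5000e-03 -1.6408e+00] F [-1.2 -7.8  6.5] gap 0.0257
```

View pics/x19.png

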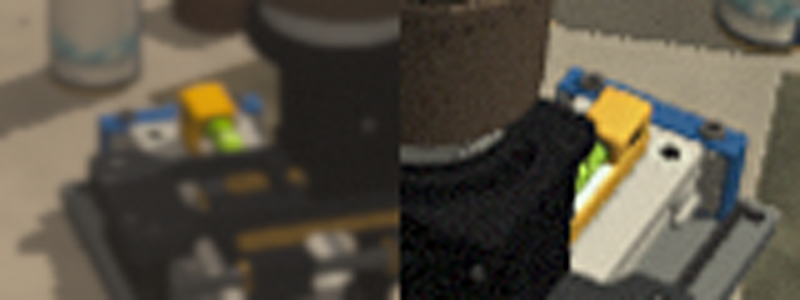

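drive_tool(series=[30,0,0,0,0,45,0,0,0,0,50,0,0,0,0,50,0,0,0,0,50,0,0,-0.15,0,50,0,0,-0.3,0,50,0,0,-0.45,0,50,-0.15,0,-0.6,0,50,-0.3,0,-0.64,0,50,-0.45,0,-0.64,0,50,-0.6,0,-0.64,0,50,-0.65,0,-0.64,0], newtons=30)

```text
time: 21.52
ee_pos: [0.6408, 0.1425, 0.2009]
eef_rot: [-3.14, 0.002, -1.636]
wrist_force: [1.0, 0.1, -0.1]
finger_gap: 0.0497
```

drive_tool(series=[50,0,0,0,0,50,0,0,0,0])

```text
time: 21.68
ee_pos: [0.6402, 0.1381, 0.1999]
eef_rot: [3.14, -0.001, -1.638]
wrist_force: [0.6, -0.0, -0.1]
finger_gap: 0.0494
```

```bash
python3 look.py w20; python3 look.py s20 scene; python3 -c "
import cv2
b=cv2.imread('pics/w20.png')[60:280,220:400]
cv2.imwrite('pics/w20c.png',cv2.resize(b,None,fx=2.7,fy=2.7,interpolation=2))"
```

```text
t 21.68 ee [0.6402 0.1381 0.1999] rot [ 3.1400e+00 -7.0000e-04 -1.6385e+00] F [ 0.6 -0.  -0.1] gap 0.0494
t 21.73 ee [0.6403 0.137  0.2   ] rot [ 3.1401e+00 -8.0000e-04 -1.6399e+00] F [-0.4 -0.4  0.4] gap 0.0499
```

View pics/w20.png

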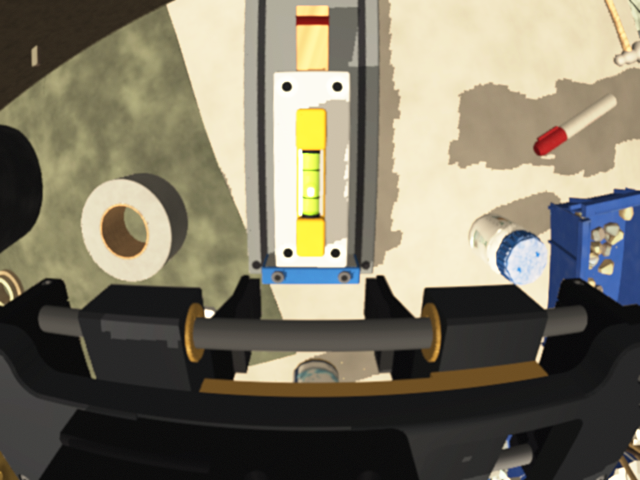

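View pics/w20c.png

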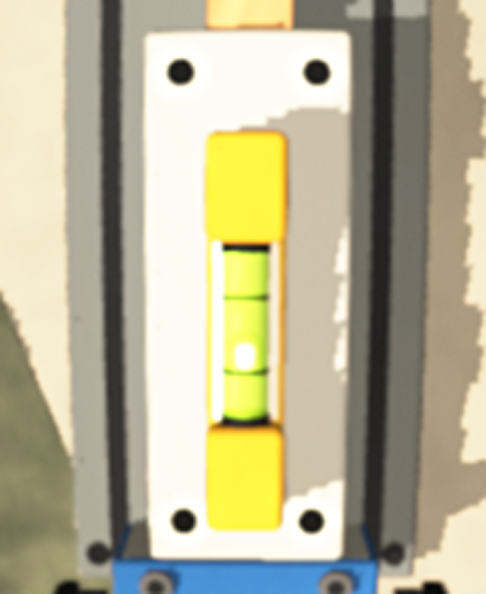

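Run:
```python
import cv2,numpy as np
b=cv2.imread('pics/w20.png')
c=b[145:225,285:340]
cv2.imwrite('pics/w20v.png',cv2.resize(c,None,fx=7,fy=7,interpolation=cv2.INTER_CUBIC))
for r in range(148,220): print(r,b[r,306:318].mean(0).round().astype(int),b[r,304],b[r,309])
```

```text
148 [ 57 237 255] [ 57 238 255] [ 57 237 255]
149 [ 46 187 253] [ 43 187 253] [ 47 187 252]
150 [ 36  99 151] [ 32  94 147] [ 41 101 153]
151 [34 36 48] [28 29 41] [42 42 55]
152 [38 66 55] [35 86 67] [44 72 62]
153 [ 57 181 150] [ 69 239 193] [ 62 196 161]
154 [ 84 246 226] [111 255 255] [ 91 255 246]
155 [ 99 251 242] [124 255 255] [111 255 255]
156 [103 250 242] [124 255 253] [121 255 254]
157 [104 250 240] [123 255 252] [124 255 254]
158 [104 250 240] [124 255 253] [125 255 254]
159 [104 250 240] [124 255 253] [124 255 253]
160 [104 250 240] [123 255 252] [123 255 253]
161 [103 250 240] [123 255 252] [119 255 253]
162 [102 250 240] [123 255 252] [114 255 253]
163 [102 250 240] [124 255 253] [113 255 253]
164 [102 250 240] [123 255 252] [113 255 253]
165 [102 250 240] [123 255 252] [113 255 253]
166 [102 250 241] [124 255 253] [114 255 253]
167 [100 250 240] [122 255 253] [110 255 253]
168 [ 86 247 233] [103 255 250] [ 97 255 251]
169 [ 60 225 197] [ 70 246 221] [ 71 248 228]
170 [ 50 198 163] [ 60 228 188] [ 59 227 190]
171 [ 74 234 212] [ 93 253 237] [ 83 251 237]
172 [ 94 249 2
[... 1472 characters left out ...]
39] [123 255 253] [112 255 253]
205 [101 249 239] [123 255 253] [112 255 253]
206 [100 249 239] [124 255 253] [111 255 253]
207 [ 99 249 239] [124 255 253] [109 255 252]
208 [ 99 249 239] [123 255 253] [110 255 253]
209 [ 99 249 239] [123 255 253] [109 255 252]
210 [ 93 248 236] [119 255 253] [103 255 252]
211 [ 80 245 229] [100 255 250] [ 91 255 249]
212 [ 64 239 216] [ 72 255 239] [ 76 255 243]
213 [ 54 229 200] [ 51 249 205] [ 68 255 238]
214 [ 45 190 153] [ 37 168 128] [ 58 243 201]
215 [ 38 105  84] [33 64 53] [ 50 153 122]
216 [36 44 43] [34 32 39] [44 63 56]
217 [35 53 73] [32 58 84] [42 55 73]
218 [ 35 105 153] [ 32 113 167] [ 39 103 149]
219 [ 39 162 230] [ 38 168 237] [ 39 160 229]
```

View pics/w20v.png

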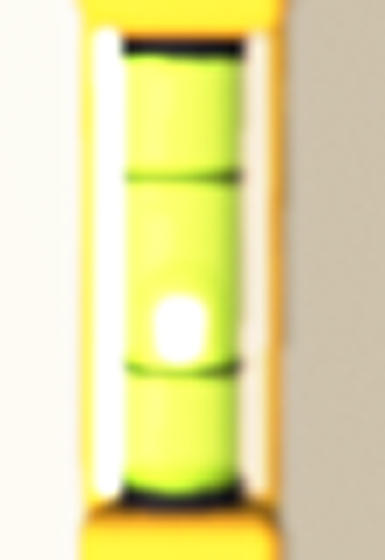

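Run:
```python
import cv2,numpy as np
a=cv2.imread('pics/w9.png');b=cv2.imread('pics/w20.png')
def en(i,x,y,w,h):
    c=i[y:y+h,x:x+w].copy(); return cv2.resize(c[:,:,0],(385,560),interpolation=cv2.INTER_CUBIC)
A=en(a,287,150,55,80);B=en(b,285,145,55,80)
A=np.clip((A.astype(float)-30)*2,0,255).astype('uint8');B=np.clip((B.astype(float)-30)*2,0,255).astype('uint8')
cv2.imwrite('pics/cmp.png',cv2.hconcat([A,B]))
print([int(x) for x in a[150:230,308:320,0].mean(1)])
s=cv2.imread('pics/s20.png')[140:190,340:400];s0=cv2.imread('pics/scene0.png')[265:330,140:205]
cv2.imwrite('pics/s20v.png',cv2.hconcat([cv2.resize(s,(400,330),interpolation=2),cv2.resize(s0,(330,330),interpolation=2)]))
```

```text
[48, 46, 40, 30, 26, 25, 26, 36, 57, 72, 77, 78, 77, 77, 77, 76, 76, 76, 76, 76, 76, 74, 68, 56, 39, 32, 50, 73, 81, 78, 73, 69, 69, 73, 90, 129, 168, 185, 187, 186, 185, 185, 185, 178, 159, 118, 87, 79, 79, 76, 65, 52, 43, 35, 38, 58, 74, 79, 78, 77, 76, 77, 76, 77, 77, 77, 73, 61, 49, 44, 40, 31, 28, 27, 26, 26, 29, 35, 41, 46]
```

View pics/cmp.png

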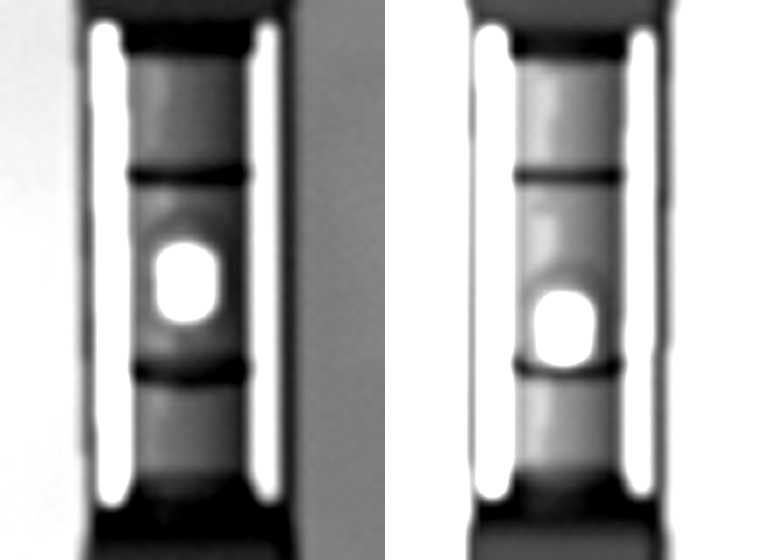

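View pics/s20v.png

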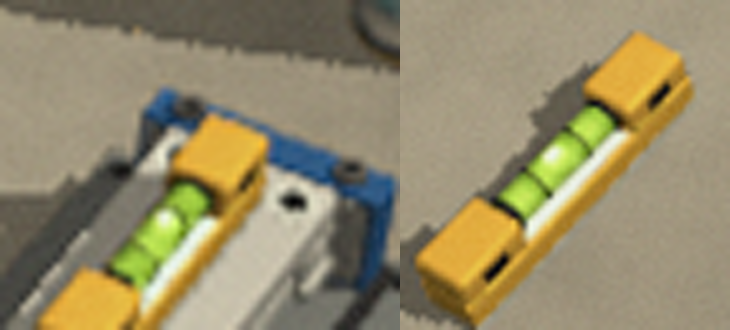

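drive_tool(series=[50,0.15,0,0,0,50,0.3,0,0,0,50,0.45,0,0,0,50,0.6,0,0,0,50,0.65,0,0.08,0,50,0.65,0,0.2,0,50,0.65,0,0.35,0,50,0.65,0,0.5,0,50,0.65,0,0.6,0,50,0.65,0,0.632,0,50,0.65,0,0.632,0,50,0.65,0,0.632,0])

```text
time: 22.78
ee_pos: [0.6303, -0.0257, 0.0438]
eef_rot: [-3.14, -0.0, -1.641]
wrist_force: [0.2, -1.1, 0.6]
finger_gap: 0.0502
```

drive_tool(series=[20,0,0,0,0,20,0,0,0,0,20,0,0,0,0,20,0,0,0,0,20,0,0,0,0], newtons=30)

```text
time: 23.2
ee_pos: [0.6295, -0.0247, 0.0437]
eef_rot: [-3.141, 0.0, -1.64]
wrist_force: [-0.1, 0.6, 0.1]
finger_gap: 0.0259
```

drive_tool(series=[20,-0.016,0,0,0,20,-0.032,0,0,0,20,-0.046,0,0,0,20,-0.056,0,0,0,20,-0.056,0,0,0,20,-0.056,0,0,0], newtons=30)

```text
time: 23.7
ee_pos: [0.6305, -0.012, 0.0437]
eef_rot: [3.142, -0.002, -1.64]
wrist_force: [-1.4, -5.1, 4.8]
finger_gap: 0.0256
```

drive_tool(series=[30,0,0,0,0,45,0,0,0,0,50,0,0,0,0,50,0,0,0,0,50,0,0,-0.15,0,50,0,0,-0.3,0,50,0,0,-0.45,0,50,-0.15,0,-0.6,0,50,-0.3,0,-0.63,0,50,-0.45,0,-0.63,0,50,-0.59,0,-0.63,0,50,-0.59,0,-0.63,0], newtons=30)

```text
time: 24.7
ee_pos: [0.6411, 0.1427, 0.2005]
eef_rot: [-3.139, 0.002, -1.634]
wrist_force: [-0.1, -0.8, -0.9]
finger_gap: 0.05
```

drive_tool(series=[50,0,0,0,0,50,0,0,0,0,50,0,0,0,0])

```text
time: 24.95
ee_pos: [0.6405, 0.1355, 0.2]
eef_rot: [3.141, -0.0, -1.641]
wrist_force: [-0.0, 0.1, -0.8]
finger_gap: 0.0501
```

```bash
cat > bub.py <<'E'
import sys
from look import *
tag=sys.argv[1]; look(tag); i=cv2.imread(f"pics/{tag}.png")
b=i[145:225,285:340]
cv2.imwrite(f'pics/{tag}v.png',cv2.resize(b,None,fx=7,fy=7,interpolation=cv2.INTER_CUBIC))
x0,x1=306,318
p=i[120:250,x0:x1,1].mean(1)
print("G",[(120+k,int(p[k])) for k in range(20,110) if p[k]<235])
B=i[120:250,x0:x1,0].mean(1);w=np.where(B>120)[0]+120
print("white rows",w[0],w[-1],"centroid",(np.arange(120,250)*np.clip(B-100,0,None)).sum()/np.clip(B-100,0,None).sum())
E
python3 bub.py w21; python3 look.py d21 side
```

```text
t 24.95 ee [0.6405 0.1355 0.2   ] rot [ 3.1409e+00 -5.0000e-04 -1.6410e+00] F [-0.   0.1 -0.8] gap 0.0501
G [(153, 229), (154, 145), (155, 53), (156, 33), (157, 96), (158, 206), (174, 223), (175, 190), (176, 231), (201, 224), (202, 196), (203, 225), (218, 225), (219, 166), (220, 80), (221, 38), (222, 65), (223, 126), (224, 184), (225, 222)]
white rows 185 195 centroid 189.50946482823088
t 25.0 ee [0.6406 0.1352 0.2001] rot [ 3.1411e+00 -4.0000e-04 -1.6415e+00] F [0.1 0.4 0.1] gap 0.0502
```

View pics/w21.png

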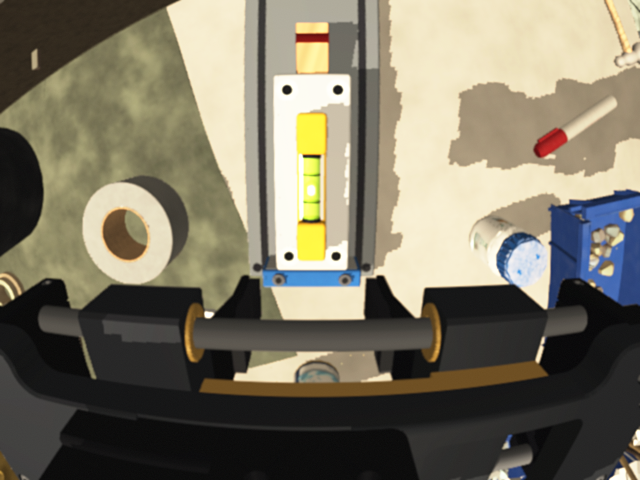

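View pics/w21v.png

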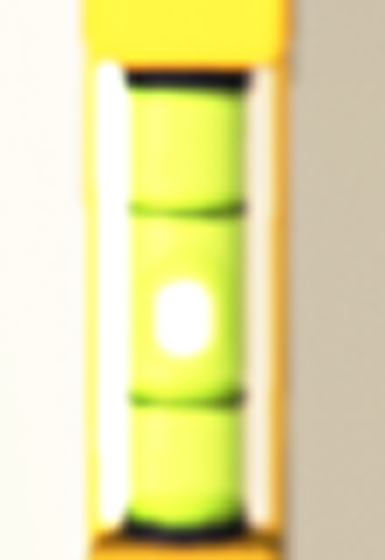

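drive_tool(series=[50,0,0,0,0,50,0,0,0,0,50,0,0,0,0,50,0,0,0,0,50,0,0,0,0,50,0,0,-0.04,0,50,0,0,-0.04,0,50,0,0,-0.04,0])

```text
time: 25.72
ee_pos: [0.6413, 0.1366, 0.2116]
eef_rot: [-3.139, 0.001, -1.64]
wrist_force: [-0.4, 0.4, 0.4]
finger_gap: 0.0497
```

```bash
python3 bub.py w22; python3 look.py d22 side; python3 look.py s22 scene
python3 - <<'E'
import cv2,json
from h import *
b=cv2.imread('pics/d22.png')[100:260,250:410]
c=cv2.imread('pics/s22.png')[120:280,270:430]
cv2.imwrite('pics/x22.png',cv2.resize(cv2.hconcat([b,c]),None,fx=2.5,fy=2.5,interpolation=2))
for t,x0,x1 in(("w9",308,320),("w21",306,318),("w22",306,318)):
    i=cv2.imread(f"pics/{t}.png");B=i[150:230,x0:x1,0].mean(1)
    g=i[150:230,x0+1:x1-1,1].mean(1)
    up=np.arange(20,30);lo=np.arange(46,58);f=lambda r:(r*np.clip(g[r].max()-12-g[r],0,None)).sum()/np.clip(g[r].max()-12-g[r],0,None).sum()+150
    m=B.max()*.5+40;k=np.where(B>m)[0]
    a=k[0]-(B[k[0]]-m)/(B[k[0]]-B[k[0]-1]);e=k[-1]+(B[k[-1]]-m)/(B[k[-1]]-B[k[-1]+1])
    u,l=f(up),f(lo);w=(a+e)/2+150
    print(t,u,l,"white",w,"offset",w-(u+l)/2,"rel",(w-(u+l)/2)/(l-u))
E
```

```text
t 25.72 ee [0.6413 0.1366 0.2116] rot [-3.1394e+00  1.0000e-03 -1.6400e+00] F [-0.4  0.4  0.4] gap 0.0497
G [(151, 196), (152, 105), (153, 33), (154, 60), (155, 201), (171, 220), (172, 227), (197, 214), (198, 209), (214, 156), (215, 58), (216, 41), (217, 85), (218, 148), (219, 198), (220, 231)]
white rows 181 191 centroid 184.78086066401772
t 25.77 ee [0.6409 0.1365 0.211 ] rot [-3.1405e+00  7.0000e-04 -1.6402e+00] F [ 0.  -0.  -0.9] gap 0.0501
t 25.82 ee [0.6407 0.1364 0.2106] rot [-3.1412e+00  4.0000e-04 -1.6402e+00] F [ 0.2  0.  -0.5] gap 0.0498
w9 175.04940282301845 203.6908396946565 white 189.87626687889406 offset 0.5061456200565999 rel 0.017671795668806223
w21 174.93045897079276 202.0305958132045 white 190.0041437752542 offset 1.5236163832555576 rel 0.05622172286861281
w22 171.41610738255034 197.58070866141733 white 186.04550554680856 offset 1.5470975248247214 rel 0.05912941337555576
```

View pics/x22.png

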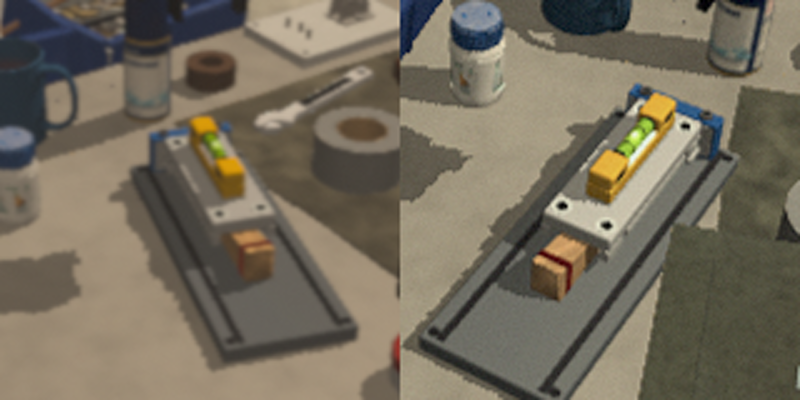

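View pics/w22v.png

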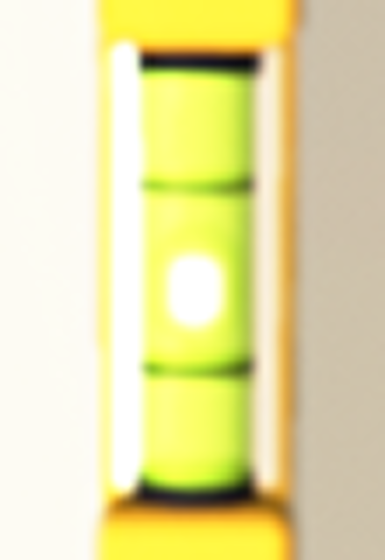

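drive_tool(series=[50,0.15,0,0,0,50,0.3,0,0,0,50,0.45,0,0,0,50,0.59,0,0,0,50,0.59,0,0.08,0,50,0.59,0,0.2,0,50,0.59,0,0.35,0,50,0.59,0,0.5,0,50,0.59,0,0.62,0,50,0.59,0,0.67,0,50,0.59,0,0.67,0,50,0.59,0,0.67,0])

```text
time: 26.87
ee_pos: [0.6304, -0.011, 0.0422]
eef_rot: [3.14, -0.001, -1.64]
wrist_force: [0.8, -0.2, 0.6]
finger_gap: 0.0499
```

drive_tool(series=[20,0,0,0,0,20,0,0,0,0,20,0,0,0,0,20,0,0,0,0,20,0,0,0,0], newtons=30)

```text
time: 27.28
ee_pos: [0.6307, -0.0107, 0.0438]
eef_rot: [-3.14, 0.0, -1.64]
wrist_force: [-0.3, 0.1, 0.7]
finger_gap: 0.0255
```

drive_tool(series=[20,-0.004,0,0,0,20,-0.008,0,0,0,20,-0.012,0,0,0,20,-0.012,0,0,0,20,-0.012,0,0,0])

```text
time: 27.7
ee_pos: [0.6307, -0.0095, 0.0438]
eef_rot: [-3.142, -0.002, -1.64]
wrist_force: [-1.0, -6.7, 3.8]
finger_gap: 0.0256
```

drive_tool(series=[20,-0.004,0,0,0,20,-0.004,0,0,0,20,-0.004,0,0,0])

```text
time: 27.95
ee_pos: [0.6307, -0.0088, 0.0438]
eef_rot: [3.141, -0.002, -1.64]
wrist_force: [-0.9, -6.8, 3.3]
finger_gap: 0.0255
```

drive_tool(series=[30,0,0,0,0,45,0,0,0,0,50,0,0,0,0,50,0,0,0,0,50,0,0,-0.15,0,50,0,0,-0.3,0,50,0,0,-0.45,0,50,-0.15,0,-0.6,0,50,-0.3,0,-0.63,0,50,-0.45,0,-0.63,0,50,-0.575,0,-0.63,0,50,-0.575,0,-0.63,0])

```text
time: 28.95
ee_pos: [0.6411, 0.1426, 0.2005]
eef_rot: [-3.14, 0.002, -1.634]
wrist_force: [0.5, 0.0, 0.4]
finger_gap: 0.0505
```

drive_tool(series=[50,0,0,0,0,50,0,0,0,0,50,0,0,0,0,50,0,0,0,0,50,0,0,0,0])

```text
time: 29.37
ee_pos: [0.6407, 0.1354, 0.2003]
eef_rot: [3.141, -0.0, -1.642]
wrist_force: [0.4, -0.7, -0.0]
finger_gap: 0.0503
```

```bash
python3 bub.py w23; python3 look.py s23 scene; python3 look.py d23 side
python3 - <<'E'
import cv2
from h import *
b=cv2.imread('pics/d23.png')[100:260,250:410]
c=cv2.imread('pics/s23.png')[120:280,270:430]
cv2.imwrite('pics/x23.png',cv2.resize(cv2.hconcat([b,c]),None,fx=2.5,fy=2.5,interpolation=2))
for t,x0,x1 in(("w9",308,320),("w21",306,318),("w23",306,318)):
    i=cv2.imread(f"pics/{t}.png");B=i[150:230,x0:x1,0].mean(1)
    g=i[150:230,x0+1:x1-1,1].mean(1)
    up=np.arange(20,30);lo=np.arange(46,58);f=lambda r:(r*np.clip(g[r].max()-12-g[r],0,None)).sum()/np.clip(g[r].max()-12-g[r],0,None).sum()+150
    m=B.max()*.5+40;k=np.where(B>m)[0]
    a=k[0]-(B[k[0]]-m)/(B[k[0]]-B[k[0]-1]);e=k[-1]+(B[k[-1]]-m)/(B[k[-1]]-B[k[-1]+1])
    u,l=f(up),f(lo);w=(a+e)/2+150
    print(t,u,l,"white",w,"offset",w-(u+l)/2,"rel",(w-(u+l)/2)/(l-u))
E
```

```text
t 29.37 ee [0.6407 0.1354 0.2003] rot [ 3.1414e+00 -1.0000e-04 -1.6418e+00] F [ 0.4 -0.7 -0. ] gap 0.0503
G [(154, 164), (155, 71), (156, 32), (157, 68), (158, 184), (174, 231), (175, 186), (176, 224), (202, 213), (203, 214), (219, 192), (220, 100), (221, 40), (222, 56), (223, 114), (224, 176), (225, 217)]
white rows 184 195 centroid 188.82216763436057
t 29.42 ee [0.6407 0.1355 0.2003] rot [ 3.1415e+00 -1.0000e-04 -1.6417e+00] F [-0.7 -0.3  0.5] gap 0.0499
t 29.47 ee [0.6408 0.1357 0.2004] rot [-3.1416  0.     -1.6414] F [0.7 0.3 0.2] gap 0.0498
w9 175.04940282301845 203.6908396946565 white 189.87626687889406 offset 0.5061456200565999 rel 0.017671795668806223
w21 174.93045897079276 202.0305958132045 white 190.0041437752542 offset 1.5236163832555576 rel 0.05622172286861281
w23 175.1268556005398 202.54468085106384 white 189.41413123956127 offset 0.5783630137594571 rel 0.021094416076942606
```

View pics/w23v.png

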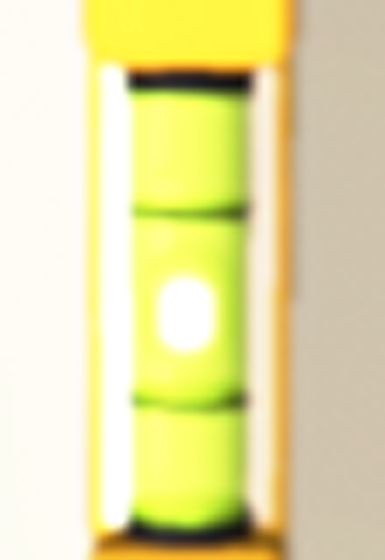

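View pics/x23.png

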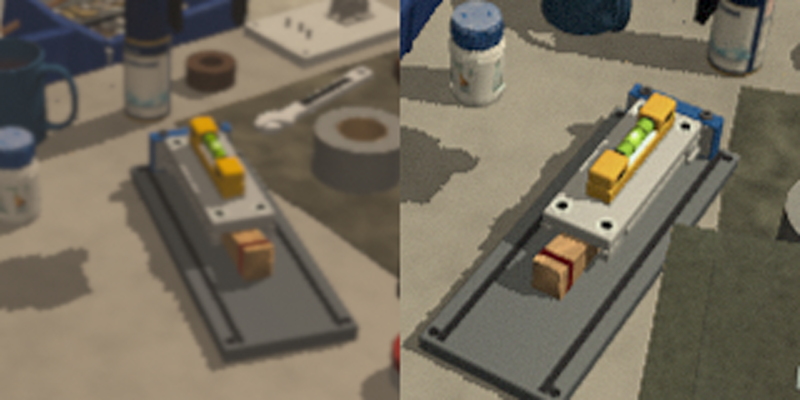

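The bubble now sits between the lines just as it did when the level lay flat on the bench (0.021 of the line spacing, against 0.018). The wedge is under the casting between its feet, the far end is at the fence, and the gripper is clear.

```bash
python3 -c "
from station import ctrl
print(ctrl.close_job())"
```

```text
the job is handed in; nothing more can be done
None
```

The job is done and was handed in at about 29.5 s.

- **Casting:** I laid it with its far feet on the rest bar and pushed it until I felt the fence (14 N, with no further movement). It lies within about 1 mm of the plate's middle line.
- **Level and wedge:** The level went lengthwise along the top. I then pushed the wedge in thin end first, in stages, letting go to read the bubble from above. The first two readings were about +0.020 and +0.003 rad, so I pushed a little further each time.

**Last checks:**
- **Bubble:** it sits 0.58 px off the middle of its two lines. With the level flat on the bench it read 0.51 px, so the slope is within about 0.001 rad of that, assuming the bench itself is level.
- **Placement:** in the last pictures the wedge is centred between the feet and the far end is at the fence. The gripper was open and about 10 cm or more above everything.
- **Bystanders:** I never saw the mug, bottle, can or tin touched, but I did not re-measure them at the end.
- **Disagreements:** the cameras differed by 2 to 4 mm on positions. My first wedge heading was about 4° off, and I corrected it from a closer view before gripping.

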